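Cycle a spacer through the toggle-clamp check nest

ROBOT

A 6-joint arm with a two-finger parallel gripper is mounted at the origin on a cart in front of the work surface, level with it; the furniture and walls round the work are solid. World frame = base frame: x ahead of the robot, y to its left, z up, the work surface at z = 0. Lengths are in m, angles in rad, forces in N, time in s.
With the tool pointing down it reaches from about 0.35 to 0.975 m from the base axis. Payload 4.9 kg.
Tool frame: the origin (TCP) lies on the centre line of the jaws, within the pads' length; the fingertips stand 14 mm ahead of it and the grasp point (between the pads) lies 5 mm behind it (manip.nose_length is the distance from the TCP to the fingertips, in m); z points along the fingers, y is the line along which they close (so a half turn about z gives the same grasp; the last joint's range is limited). The gripper opens to 85 mm and grips with 20 to 120 N. Pads are 22 mm wide; open, the fingers measure 114 mm over their backs; the gripper's body (76 mm by 85 mm) begins 54 mm behind the grasp point. The pads swing forward as they close: fully open they stand 13 mm farther back than shut.
Start: joints at [1.117, 0.053, 1.613, -0, 1.476, -0.119], TCP at [0.205, 0.59, 0.206] pointing down, gripper open.
Joint ranges: [-3.01, 3.01], [-1.01, 2.22], [0.06, 2.58], [-1.02, 4.17], [0.09, 2.62], [-3.14, 3.14]. Speed limits (rad/s): [2.57, 2.57, 3.14, 3.14, 3.14, 3.14].

INTERFACE

Orientations are given as a unit quaternion [w, x, y, z].
In Python, from plant import manip, imaging gives the robot as it stands.
- The arm moves only by the tool play_rows, never from a script. Its argument "commands" is a list of rows, each a list of 6 numbers: the shift along the tool's x, y, z in mm, then the turn, a rotation vector about the tool's x, y, z in degrees. A call has 1 to 5 rows; each row shifts and turns the commanded pose from where the row before left it, along the tool's axes as they then stand; what a row does not reach is not made up. A row lasts 1/12 s, in which the tool goes at most 41.7 mm and 7.16 degrees, less where a joint would pass 70% of its speed; a pose out of reach is approached as far as the arm can. A call is refused whole if a number of a shift passes 41.7 or a number of a turn 7.16, either way. A call with a gripper value outside its range is refused whole. "hand" is the finger opening in mm, from 0 to 85.4, set as the call begins (left out, the last holds). The fingers move at their own pace and stop on an object; the grip force is fixed at half the most. Time passes only in rows, so rows that do not move let the fingers close. It gives the time, the measured TCP pose, the force, the opening and the grip force at its end, in the units of the state.
- manip.state(): the state, without advancing time (a new reading comes with each control period).
- imaging.grab_frame(name): name is "side" or "top"; returns a dict with "image" (384x512x3 uint8, red, green, blue), "fx", "fy", "cx", "cy" (pixels), "k1" (the pictures are not rectified: a ray, as slopes to the right and down, at radius r is drawn at 1 + k1 r^2 times it, then the intrinsics apply), "R" (3x3) and "t" (3): a world point X has camera coordinates R X + t. Camera axes: x right, y down, z forward; pixel columns grow to the right and rows downward; lengths in m; the calibration is good to about 2 mm. A picture is of the moment at which its call begins. There is no depth.
- manip.job_done(): hands the job in; it is judged then, once.
The state is a dict: "time": time; "joint_pos": joint angles; "joint_vel": joint speeds; "joint_efforts": joint torques, N m; "tool_pos": TCP position; "tool_rot": TCP orientation; "contact_force": force on the tool from outside, world axes, zero at the start; "ft_torque": the same for the moment, N m; "gripper_width": opening from 0.0 (shut) to 1.0 (fully open); "grasp_force": force on a finger pad.
Only numpy, scipy, OpenCV 4.12 (cv2) and the standard library are available. Lean on these libraries where they do the work, as an engineer would, in place of code of your own. Each camera call takes 0.05 s, during which the arm holds its last target. There are 200 camera calls.

TASK

Check the white spacer in the toggle-clamp nest: with the clamp open, gently slide the spacer along its channel, by feel, until it touches the end stop, without ramming it. Then swing the clamp handle down past centre, right to its stop, so that the clamp stays locked on the spacer by itself after you let go; leave it locked and untouched for a second, then swing the handle back up until the clamp is fully open again, with the spacer still up against the stop. Do not disturb the screwdriver, the tape roll or the round tin.

Things in the scene. Friction and masses are not known exactly. Their poses are not given: they have to be found in the camera images.
- fixture: Aluminium check nest with steel toggle clamp, bolted down. Origin on the bench under the nest's centre; y runs along the channel from nest to clamp and handle, x across it, z up. Base plate 76 x 235 (y -65 to 170) x 12 mm. Side cheeks y -20 to 30, 31 mm apart inside, 51 outside, tops at z 34. The -y end of the channel is open.
- end_stop: Dark steel end stop of the nest, part of the fixture: 34 mm wide (x), 12 mm thick, 28 mm high. Its origin is the foot of its face towards the spacer, at y 28, z 12 mm of the fixture; top at z 40 mm. Do not ram the spacer against it (60 N at most).
- bar_pivot (a point): Pivot of the hold-down arm (y 85, z 52 mm of the fixture) between two steel side plates, 38 mm over their outsides, y 66 to 152, tops at z 78. The arm carries a 20 mm rubber pad 85 mm from the pivot; clamp open, it stands upright, its end at z 150 mm and the pad facing the nest. A link brings it down onto the spacer as the handle swings down.
- spacer: White plastic spacer block, 28 x 56 x 20 mm, loose, lying on the anvil in the channel with its long side (its y axis) along the channel. Origin at the centre of its underside. It is against the end stop when its origin is at y = 0 of the fixture. At the start it is 12 to 28 mm short of that, towards -y.
- handle_pivot (a point): Axis of the clamp handle, parallel to the fixture's x, at y 133, z 52 mm of the fixture. The handle's angle above horizontal is 1.40 rad minus the joint value, leaning towards +y.
- handle_grip (a point): Middle of the black handle grip, on the handle's centre line 105 mm from the pivot. The grip is a straight bar 24 mm wide (along fixture x) and 14 mm thick, reaching from 52 to 144 mm from the pivot.
- clamp_handle (a joint): Rad. 0: open stop (80 degrees up; starts within 0.05 of it); grows as the handle swings down towards +y. Pad meets the spacer near 1.0, dead centre 1.33, closed stop 1.42 (1 degree below level), where it stays locked. Let go short of about 1.28 it springs back to 1.0; from there on friction may hold it half way: press it right down to the stop. Takes about 2 N at the grip, up to 8 N around 1.2.
- anvil (a joint): Sprung dark steel anvil that the spacer lies on, 28 mm wide, y -60 to 28 of the fixture, top at z 24 mm when up. Value: how far it is pressed down, m; 0 up, 0.004 to 0.005 with the spacer clamped (about 15 N).
- driver: Bystander: screwdriver with a blue handle, 163 mm long, lying on the bench on the robot's side of the fixture. Leave alone.
- tape_roll: Bystander: roll of black tape, 64 mm across, 18 mm high, flat on the bench beyond the handle end. Leave alone.
- tin: Bystander: round tin with a green lid, 67 mm across, 27 mm high, beyond the nest end. Leave alone.
Things that resemble listed ones, but are neither listed nor needed, are in the scene too. Of the things like the spacer, leave any that is blue, pink or red; of the rest the smaller one is meant.

How it is judged:
By the outcome, as a careful person would: the job done as asked, in the order asked, and still so for the second after the job is handed in, with the robot touching nothing.
It also fails if it takes over 61 s, if anything falls off the work surface, if the arm or the gripper's body presses on something with over 40 N, if the wrist force passes 120 N, or if a joint passes its speed limit or range.

## Working session

There is one attempt and no reset: what is moved stays moved. The work goes in short steps, Python scripts to look and compute and a tool call to move; the robot and the scene stay as the last step left them, time stands still between calls to the robot, and variables do not carry over. Pictures are saved under pics/ and viewed, at most 10 in all, crops included, and the job is handed in when it is done.

Besides the shell and the picture viewer there is one more tool, called after ">>>" as name(argument=value, ...), one argument or row to a line, values as JSON. play_rows: Moves the arm, as the interface text tells. Its arguments: {"type":"object","properties":{"commands":{"type":"array","items":{"type":"array","items":{"type":"number"}}},"hand":{"type":"number"}},"required":["commands"]}

```bash
mkdir -p pics; python3 - <<'E'
from plant import manip, imaging
import cv2
for n in("top","side"):
    f=imaging.grab_frame(n);print(n,{k:f[k] for k in f if k!="image"})
    cv2.imwrite(f"pics/{n}0.png",cv2.resize(f["image"][:,:,::-1],(768,576),interpolation=cv2.INTER_CUBIC))
print(manip.state(),manip.nose_length)
E
```

```text
top {'fx': 407.6916587540126, 'fy': 407.6916587540126, 'cx': 256.738340880714, 'cy': 186.1153813937497, 'k1': -0.004833267881222366, 'R': array([[ 0.02668611, -0.99940114, -0.02202758],
       [-0.99362624, -0.02410484, -0.11011749],
       [ 0.10952057,  0.02482579, -0.99367446]]), 't': array([0.00350536, 0.48186569, 1.18745589])}
side {'fx': 463.0537915036499, 'fy': 463.0537915036499, 'cx': 251.374680506323, 'cy': 191.43397483109015, 'k1': -0.06419986203281773, 'R': array([[ 0.99995644, -0.00877996, -0.00316807],
       [-0.00824654, -0.67201326, -0.74049319],
       [ 0.00437252,  0.74048706, -0.67205639]]), 't': array([-0.47587908,  0.09709154,  1.37351571])}
{'time': 0.1, 'joint_pos': array([ 1.11699320e+00,  5.32873264e-02,  1.61416957e+00, -9.26129299e-06,
        1.47598673e+00, -1.19045726e-01]), 'joint_vel': array([-0.00056707, -0.0012805 , -0.00158198,  0.00095996,  0.0002724 ,
        0.00024754]), 'joint_efforts': array([ 5.27819111e-05, -3.94901097e+01, -3.71362996e+01, -8.65283550e-05,
        3.97232405e-03,  3.66617269e-05]), 'tool_pos': array([0.20509624, 0.58974138, 0.20448048]), 'tool_rot': array([-2.57050978e-04,  1.66597750e-01,  9.86024509e-01, -8.89085862e-04]), 'contact_force': array([-0.02776567,  0.04185244,  0.55693922]), 'ft_torque': array([ 0.03630443, -0.04769877,  0.04606648]), 'grasp_force': 0.0, 'gripper_width': 1.002007869430042} 0.014
```

View pics/top0.png

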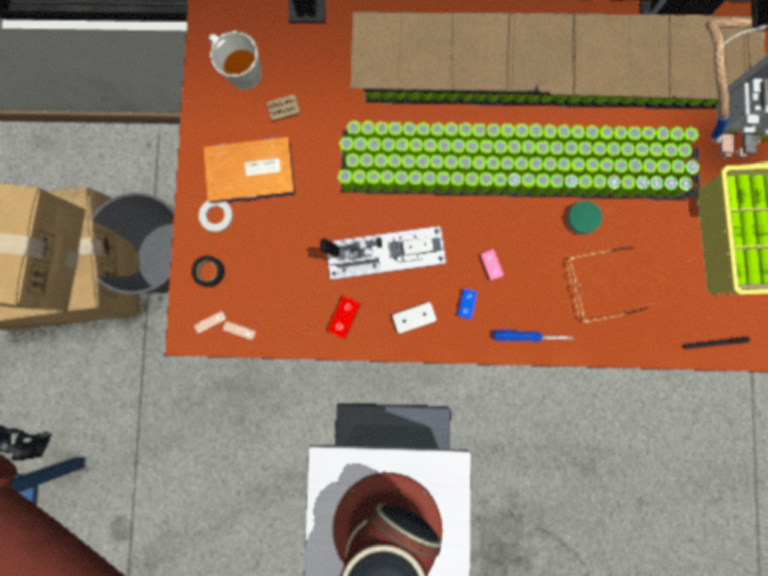

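View pics/side0.png

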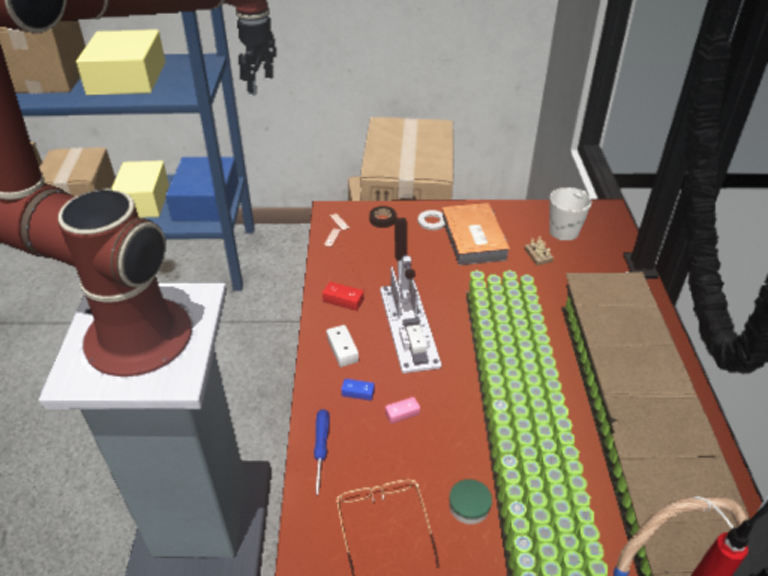

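Candidates for the spacer in the top picture, at 768-wide scale: a white block in the nest (415,245), a larger white block on the bench (414,318), and the red (343,317), blue (467,303) and pink (491,264) ones. I choose the small white block in the nest and will check it in a crop.

```bash
python3 - <<'E'
import cv2,numpy as np
from plant import imaging
a=imaging.grab_frame("top")["image"][140:200,205:305,::-1]
b=imaging.grab_frame("side")["image"][135:255,215:315,::-1]
cv2.imwrite("pics/c1.png",np.vstack([cv2.resize(a,(800,480),interpolation=cv2.INTER_CUBIC)]))
cv2.imwrite("pics/c2.png",cv2.resize(b,(500,600),interpolation=cv2.INTER_CUBIC))
E
```

```text
(no output)
```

View pics/c1.png

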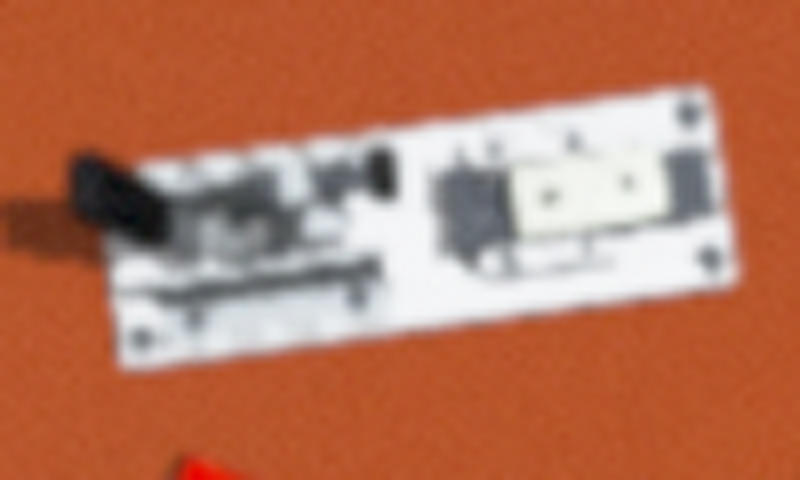

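View pics/c2.png

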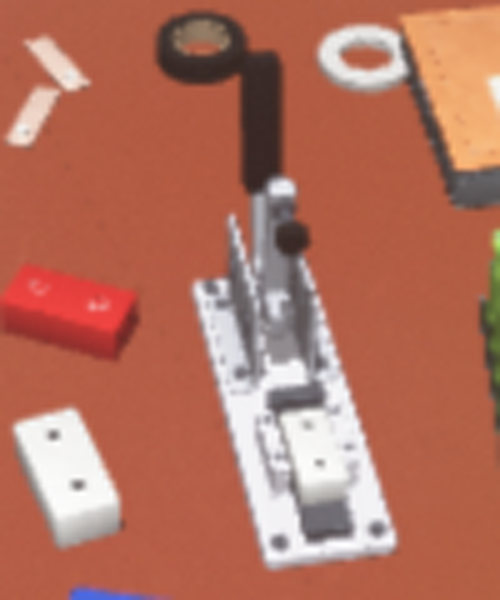

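```bash
cat > h.py <<'E'
import numpy as np, cv2
from plant import imaging, manip
from scipy.optimize import least_squares
def proj(f,X):
    K=np.array([[f["fx"],0,f["cx"]],[0,f["fy"],f["cy"]],[0,0,1]])
    return cv2.projectPoints(np.atleast_2d(X).astype(float),cv2.Rodrigues(f["R"])[0],f["t"],K,np.array([f["k1"],0,0,0,0]))[0][:,0]
def fx2w(p,P):
    c,s=np.cos(p[2]),np.sin(p[2]); P=np.atleast_2d(P)/1000.
    return np.c_[p[0]+c*P[:,0]-s*P[:,1],p[1]+s*P[:,0]+c*P[:,1],P[:,2]]
E
python3 - <<'E'
from h import *
T=imaging.grab_frame("top");S=imaging.grab_frame("side")
pl=lambda q,o,s:np.array(q)/s+o
# plate corners
Ft=[(38,-65,12),(-38,-65,12),(-38,170,12)];ut=pl([(712,87),(740,288),(120,368)],(205,140),8.)-.5+.5/8
Fs=[(38,-65,12),(-38,-65,12),(-38,170,12)];us=pl([(397,540),(268,555),(195,285)],(215,135),5.)-.4
St=[(-14,28),(-14,-28),(14,-28),(14,28)]
sp=pl([(518,240),(672,225),(665,152),(512,165)],(205,140),8.)-.5
ss=pl([(302,500),(345,488),(323,408),(280,418)],(215,135),5.)-.4
SS=[(-14,-28),(14,-28),(14,28),(-14,28)]
def r(p,w=(1,1)):
    a=[proj(T,fx2w(p,Ft))-ut,proj(T,fx2w(p,[(x,y-p[3],44) for x,y in St]))-sp]
    b=[proj(S,fx2w(p,Fs))-us,proj(S,fx2w(p,[(x,y-p[3],44) for x,y in SS]))-ss]
    return np.r_[w[0]*np.vstack(a).ravel(),w[1]*np.vstack(b).ravel()]
for w in((1,0),(0,1),(1,1)):
    q=least_squares(r,[.55,.0,0,20],args=(w,),x_scale=[.1,.1,.1,10]).x
    print(w,q.round(4),np.abs(r(q)).reshape(-1,2).round(1).tolist())
# handle tip check
for th in(1.4,1.35):
  P=fx2w(q,[(0,133+144*np.cos(th),52+144*np.sin(th))]);print(P,proj(T,P),proj(S,P))
print("cam",-T["R"].T@T["t"],-S["R"].T@S["t"])
print("tape etc",fx2w(q,[(0,-28-q[3],34),(0,133+105*np.cos(1.4),52+105*np.sin(1.4)),(0,238,52)]))
E
```

```text
(1, 0) [ 0.5456 -0.0344  0.1508 12.7031] [[0.0, 0.6], [0.1, 0.1], [0.2, 0.1], [0.4, 0.1], [0.0, 0.4], [0.4, 0.6], [0.1, 0.2], [0.7, 0.7], [1.5, 1.1], [0.5, 0.7], [1.2, 3.1], [0.1, 1.9], [0.4, 0.0], [0.6, 0.9]]
(0, 1) [ 0.5465 -0.0333  0.1598 19.1978] [[0.5, 0.2], [0.4, 0.4], [0.0, 0.1], [2.3, 0.4], [1.8, 1.1], [1.4, 1.3], [1.7, 0.3], [0.2, 0.3], [1.0, 0.8], [0.7, 0.8], [0.3, 1.7], [1.0, 0.6], [1.1, 1.3], [0.1, 0.5]]
(1, 1) [ 0.5462 -0.0339  0.1558 15.1791] [[0.2, 0.4], [0.2, 0.2], [0.1, 0.0], [1.1, 0.2], [0.7, 0.8], [0.3, 0.9], [0.6, 0.1], [0.4, 0.5], [1.2, 1.0], [0.6, 0.8], [0.7, 2.6], [0.5, 1.4], [0.7, 0.5], [0.2, 0.3]]
[[0.52178472 0.12166428 0.19390476]] [[214.83638921 162.59005724]] [[266.68853829 145.50786721]]
[[0.5206892  0.12864048 0.19250416]] [[212.2040671  163.03706695]] [[266.22110824 144.46186278]]
cam [ 0.34865    -0.01436098  1.23308364] [ 0.4706533  -0.956002    0.99346802]
tape etc [[ 0.55291319 -0.07656086  0.034     ]
 [ 0.52281306  0.11511581  0.15547222]
 [ 0.50929253  0.20121412  0.052     ]]
```

The crops show the small white block in the nest channel (top crop 512–672, 152–240), up against dark anvil on both sides. It's the right one, about 13–15 mm short of the stop. The clamp is open, with the handle tip at crop (80,160).

```bash
cat >> h.py <<'E'
from scipy.spatial.transform import Rotation as Ro
FIX=(.5459,-.0342,.153)
def plan(F,tip=True,yawd=None,n=None,p=None,R=None):
    """rows to fixture point F (mm, TCP), tool down, tool x = fixture +y"""
    s=manip.state(); p=s["tool_pos"] if p is None else p
    R=Ro.from_quat(np.roll(s["tool_rot"],-1)) if R is None else R
    a=FIX[2]; y=np.array([np.cos(a),np.sin(a),0]);z=np.array([0,0,-1.]);x=np.cross(y,z)
    G=Ro.from_matrix(np.c_[x,y,z]); g=fx2w(FIX,F)[0]
    w=(R.inv()*G).as_rotvec(); d=g-p
    n=n or int(max(np.ceil(np.abs(d).max()*1000/40),np.ceil(np.degrees(np.abs(w).max())/6.9),1))
    rows=[]
    for i in range(n):
        Ri=R*Ro.from_rotvec(w*i/n)
        rows.append(np.r_[Ri.inv().apply(d/n)*1000,np.degrees(w/n)].round(1).tolist())
    return rows,g,G
def tf():
    s=manip.state();d=s["tool_pos"]-[FIX[0],FIX[1],0];c,q=np.cos(FIX[2]),np.sin(FIX[2])
    f=s["contact_force"]
    print("t",round(s["time"],2),"F",(np.array([c*d[0]+q*d[1],-q*d[0]+c*d[1],d[2]])*1000).round(1),"force",np.round([c*f[0]+q*f[1],-q*f[0]+c*f[1],f[2]],1),"w",round(s["gripper_width"]*85.4,1),"g",s["grasp_force"])
E
python3 - <<'E'
from h import *
tf()
r,g,G=plan((0,-72,255),n=20);print(*r,g,sep="\n")
E
```

```text
t 0.3 F [-241.5  668.9  205.2] force [-0.4 -0.4  0.3] w 84.9 g 0.0
[-28.0, -27.1, -2.5, -0.0, 0.0, 3.1]
[-29.5, -25.5, -2.5, -0.0, 0.0, 3.1]
[-30.8, -23.9, -2.5, -0.0, 0.0, 3.1]
[-32.0, -22.2, -2.5, -0.0, 0.0, 3.1]
[-33.2, -20.4, -2.5, -0.0, 0.0, 3.1]
[-34.2, -18.6, -2.5, -0.0, 0.0, 3.1]
[-35.2, -16.7, -2.5, -0.0, 0.0, 3.1]
[-36.1, -14.8, -2.5, -0.0, 0.0, 3.1]
[-36.8, -12.8, -2.5, -0.0, 0.0, 3.1]
[-37.4, -10.8, -2.5, -0.0, 0.0, 3.1]
[-38.0, -8.7, -2.5, -0.0, 0.0, 3.1]
[-38.4, -6.7, -2.5, -0.0, 0.0, 3.1]
[-38.7, -4.6, -2.5, -0.0, 0.0, 3.1]
[-38.9, -2.5, -2.5, -0.0, 0.0, 3.1]
[-39.0, -0.4, -2.5, -0.0, 0.0, 3.1]
[-38.9, 1.7, -2.5, -0.0, 0.0, 3.1]
[-38.8, 3.8, -2.5, -0.0, 0.0, 3.1]
[-38.5, 5.9, -2.5, -0.0, 0.0, 3.1]
[-38.1, 8.0, -2.5, -0.0, 0.0, 3.1]
[-37.6, 10.1, -2.5, -0.0, 0.0, 3.1]
[ 0.55687307 -0.10535892  0.255     ]
```

>>> play_rows(
  commands=[
    [-28,-27,-8,0,0,3.1],
    [-29.5,-25.5,-8,0,0,3.1],
    [-31,-24,-8,0,0,3.1],
    [-32,-22,-8,0,0,3.1],
    [-33,-20.5,-8,0,0,3.1],
  ],
  hand=0,
)

```text
time: 0.72
tool_pos: [0.2936, 0.4149, 0.2459]
tool_rot: [0.0, 0.299, 0.954, 0.0]
contact_force: [1.4, 0.7, -0.5]
gripper_width: 0.297
grasp_force: 0.0
```

>>> play_rows(
  commands=[
    [-34,-18.5,-8,0,0,3.1],
    [-35,-16.5,0,0,0,3.1],
    [-36,-15,0,0,0,3.1],
    [-37,-13,0,0,0,3.1],
    [-37.5,-11,0,0,0,3.1],
  ],
)

```text
time: 1.13
tool_pos: [0.3811, 0.2408, 0.2539]
tool_rot: [0.0, 0.425, 0.905, 0.0]
contact_force: [1.1, 1.3, -0.0]
gripper_width: 0.003
grasp_force: 0.0
```

>>> play_rows(
  commands=[
    [-38,-8.5,0,0,0,3.1],
    [-38.5,-6.5,0,0,0,3.1],
    [-38.5,-4.5,0,0,0,3.1],
    [-39,-2.5,0,0,0,3.1],
    [-39,-0.5,0,0,0,3.1],
  ],
)

```text
time: 1.55
tool_pos: [0.4696, 0.067, 0.2539]
tool_rot: [0.0, 0.544, 0.839, 0.0]
contact_force: [0.3, 0.6, -0.2]
gripper_width: -0.001
grasp_force: 0.0
```

>>> play_rows(
  commands=[
    [-39,1.5,0,0,0,3.1],
    [-39,4,0,0,0,3.1],
    [-38.5,6,0,0,0,3.1],
    [-38,8,0,0,0,3.1],
    [-37.5,10,0,0,0,3.1],
  ],
)

```text
time: 1.97
tool_pos: [0.5577, -0.1069, 0.2536]
tool_rot: [0.0, 0.652, 0.758, 0.0]
contact_force: [0.5, 1.0, 0.7]
gripper_width: 0.003
grasp_force: 0.0
```

>>> play_rows(
  commands=[
    [0,0,0,0,0,0],
    [0,0,0,0,0,0],
  ],
)

```text
time: 2.13
tool_pos: [0.5573, -0.1066, 0.2529]
tool_rot: [-0.001, 0.652, 0.758, -0.0]
contact_force: [-0.6, 0.3, -0.0]
gripper_width: 0.004
grasp_force: 0.0
```

```bash
python3 - <<'E'
from h import *
tf()
r,g,G=plan((0,-72,46),n=1);print(r)
E
```

```text
t 2.13 F [  0.3 -73.3 252.9] force [-0.5  0.4 -0. ] w 0.3 g 0.0
[[1.1, 0.0, 206.9, -0.1, -0.1, -0.1]]
```

>>> play_rows(
  commands=[
    [0,0,40,0,0,0],
    [0,0,40,0,0,0],
    [0,0,40,0,0,0],
    [0,0,30,0,0,0],
    [0,0,20,0,0,0],
  ],
)

```text
time: 2.55
tool_pos: [0.5543, -0.1028, 0.0795]
tool_rot: [-0.003, 0.65, 0.76, -0.001]
contact_force: [0.5, 0.1, -0.5]
gripper_width: 0.002
grasp_force: 0.0
```

>>> play_rows(
  commands=[
    [0,0,15,0,0,0],
    [0,0,12,0,0,0],
    [0,0,9,0,0,0],
    [0,0,0,0,0,0],
  ],
)

```text
time: 2.88
tool_pos: [0.5559, -0.1039, 0.0459]
tool_rot: [-0.001, 0.65, 0.76, -0.001]
contact_force: [0.5, -0.2, 0.3]
gripper_width: 0.0
grasp_force: 0.0
```

```bash
python3 - <<'E'
from h import *
tf()
a=imaging.grab_frame("top")["image"][140:200,225:305,::-1]
b=imaging.grab_frame("side")["image"][185:275,235:315,::-1]
a=cv2.resize(a,(480,360),interpolation=3);b=cv2.resize(b,(320,360),interpolation=3)
cv2.imwrite("pics/d1.png",np.hstack([a,b]))
E
```

```text
t 2.88 F [ -0.8 -70.4  45.9] force [ 0.5 -0.3  0.3] w 0.0 g 0.0
```

View pics/d1.png

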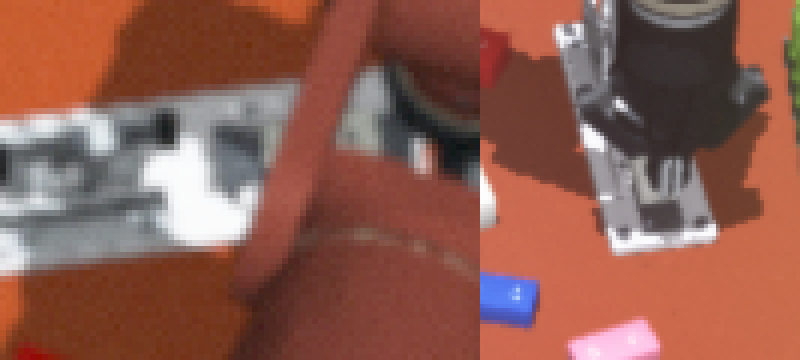

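The side crop shows the shut fingertips (660,190) over the anvil in front of the spacer, in line with the channel. I push slowly now.

>>> play_rows(
  commands=[
    [3,0.5,0,0,0,0],
    [3,0.3,0,0,0,0],
    [3,0,0,0,0,0],
    [3,0,0,0,0,0],
    [2,0,0,0,0,0],
  ],
)

```text
time: 3.4
tool_pos: [0.556, -0.0906, 0.048]
tool_rot: [0.0, 0.651, 0.759, 0.0]
contact_force: [-0.6, 1.0, -0.0]
gripper_width: 0.001
grasp_force: 0.0
```

>>> play_rows(
  commands=[
    [2,0,0,0,0,0],
    [2,0,0,0,0,0],
  ],
)

```text
time: 3.57
tool_pos: [0.5552, -0.0868, 0.0477]
tool_rot: [0.0, 0.651, 0.759, 0.0]
contact_force: [0.6, -1.2, -0.1]
gripper_width: -0.0
grasp_force: 0.0
```

>>> play_rows(
  commands=[
    [2,0,0,0,0,0],
    [1.5,0,0,0,0,0],
  ],
)

```text
time: 3.73
tool_pos: [0.5546, -0.0833, 0.0475]
tool_rot: [-0.0, 0.651, 0.759, -0.0]
contact_force: [-0.2, 0.5, 0.0]
gripper_width: -0.0
grasp_force: 0.0
```

```bash
python3 -c "
from h import *
tf()"
```

```text
t 3.73 F [  1.1 -49.9  47.5] force [-0.1  0.6  0. ] w -0.0 g 0.0
```

>>> play_rows(
  commands=[
    [1.5,-0.5,0,0,0,0],
    [1.5,-0.5,0,0,0,0],
    [1,0,0,0,0,0],
  ],
)

```text
time: 3.98
tool_pos: [0.5529, -0.0796, 0.0475]
tool_rot: [-0.0, 0.651, 0.759, -0.0]
contact_force: [-0.5, 0.2, -0.4]
gripper_width: 0.003
grasp_force: 0.0
```

>>> play_rows(
  commands=[
    [1,0,0,0,0,0],
    [1,0,0,0,0,0],
  ],
)

```text
time: 4.15
tool_pos: [0.5527, -0.0777, 0.0476]
tool_rot: [0.0, 0.651, 0.759, -0.0]
contact_force: [-0.0, 0.3, -0.3]
gripper_width: -0.003
grasp_force: 0.0
```

>>> play_rows(
  commands=[
    [1,0,0,0,0,0],
    [1,0,0,0,0,0],
  ],
)

```text
time: 4.32
tool_pos: [0.5524, -0.0757, 0.0476]
tool_rot: [-0.0, 0.651, 0.759, 0.0]
contact_force: [0.2, 0.6, 0.9]
gripper_width: 0.001
grasp_force: 0.0
```

```bash
python3 -c "
from h import *
tf()"
```

```text
t 4.32 F [  0.1 -42.   47.6] force [0.3 0.6 0.9] w 0.1 g 0.0
```

>>> play_rows(
  commands=[
    [1,0,0,0,0,0],
    [0,0,0,0,0,0],
  ],
)

```text
time: 4.48
tool_pos: [0.5523, -0.0746, 0.0476]
tool_rot: [-0.0, 0.651, 0.759, 0.0]
contact_force: [0.6, -0.2, 0.3]
gripper_width: 0.003
grasp_force: 0.0
```

>>> play_rows(
  commands=[
    [1,0,0,0,0,0],
    [0,0,0,0,0,0],
  ],
)

```text
time: 4.65
tool_pos: [0.5521, -0.0737, 0.0476]
tool_rot: [-0.0, 0.651, 0.759, 0.0]
contact_force: [-0.4, 0.1, -0.6]
gripper_width: 0.002
grasp_force: 0.0
```

>>> play_rows(
  commands=[
    [1,0,0,0,0,0],
    [0,0,0,0,0,0],
  ],
)

```text
time: 4.82
tool_pos: [0.5519, -0.0727, 0.0476]
tool_rot: [-0.0, 0.651, 0.759, 0.0]
contact_force: [0.8, 0.3, 0.2]
gripper_width: -0.001
grasp_force: 0.0
```

```bash
python3 -c "
from h import *
tf()"
```

```text
t 4.82 F [  0.1 -39.   47.6] force [0.9 0.2 0.2] w -0.1 g 0.0
```

>>> play_rows(
  commands=[
    [1,0,0,0,0,0],
    [0,0,0,0,0,0],
  ],
)

```text
time: 4.98
tool_pos: [0.5518, -0.0717, 0.0476]
tool_rot: [-0.0, 0.651, 0.759, -0.0]
contact_force: [-0.1, -0.1, 0.3]
gripper_width: 0.0
grasp_force: 0.0
```

>>> play_rows(
  commands=[
    [0.7,0,0,0,0,0],
    [0,0,0,0,0,0],
  ],
)

```text
time: 5.15
tool_pos: [0.5517, -0.071, 0.0476]
tool_rot: [-0.0, 0.651, 0.759, 0.0]
contact_force: [0.2, -0.6, -0.4]
gripper_width: -0.0
grasp_force: 0.0
```

```bash
python3 - <<'E'
from h import *
tf()
b=imaging.grab_frame("side")["image"][195:255,265:315,::-1]
cv2.imwrite("pics/e1.png",cv2.resize(b,(500,600),interpolation=3))
E
```

```text
t 5.15 F [  0.1 -37.3  47.6] force [ 0.1 -0.6 -0.4] w -0.0 g 0.0
```

View pics/e1.png

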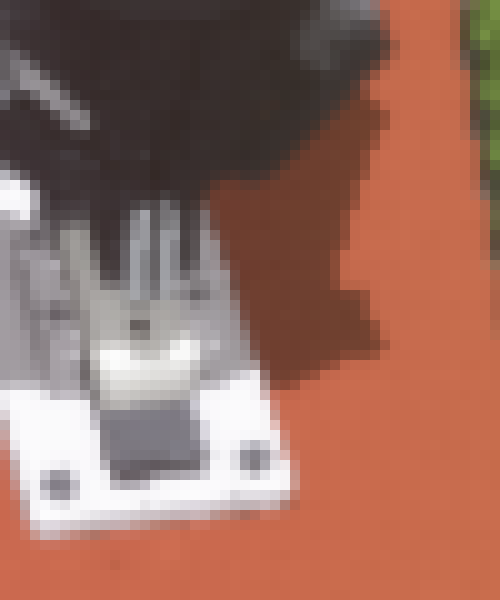

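```bash
python3 - <<'E'
from h import *
S=imaging.grab_frame("side")
def q(n,P): print(n,((proj(S,fx2w(FIX,P))-[265,195]+.5)*10).round(0).tolist())
q("tip z33,43,53 y-37-11",[(0,-48,z) for z in(33.6,43,53)])
q("spacer front top/bottom gap13,19,25",[(0,-28-g,z) for g in(13,19,25) for z in(44,24)])
q("spacer front corners gap 20",[(x,-48,z) for x in(-14,14) for z in(44,24)])
q("plate",[(38,-65,12),(-38,-65,12),(0,-60,24)])
print(manip.state()["joint_pos"])
E
```

```text
tip z33,43,53 y-37-11 [[148.0, 408.0], [149.0, 385.0], [150.0, 360.0]]
spacer front top/bottom gap13,19,25 [[144.0, 364.0], [141.0, 413.0], [148.0, 380.0], [146.0, 428.0], [153.0, 396.0], [150.0, 444.0]]
spacer front corners gap 20 [[100.0, 389.0], [97.0, 437.0], [198.0, 376.0], [195.0, 425.0]]
plate [[290.0, 487.0], [24.0, 521.0], [155.0, 462.0]]
[-2.61998438e-01  4.24582037e-02  1.90103469e+00 -4.97305287e-05
  1.19807423e+00 -4.15933509e-01]
```

```bash
python3 - <<'E'
from h import *
S=imaging.grab_frame("side")
c=cv2.imread("pics/c2.png")[300:600,200:450]  # side px x255..305,y195..255 at 5x
c=cv2.resize(c,(400,480),interpolation=3)
b=cv2.resize(np.ascontiguousarray(S["image"][195:255,255:305,::-1]),(400,480),interpolation=3)
cv2.imwrite("pics/f1.png",np.hstack([c,b]))
def q(n,P): print(n,((proj(S,P)-[255,195]+.5)*8).round(0).tolist())
tp=manip.state()["tool_pos"]
q("tip",[tp-[0,0,.014],tp-[0,0,.0]])
print("start tip side0 px",(proj(S,[[.205,.59,.19],[.205,.59,.203]])*1.5).round())
q("plate",fx2w(FIX,[(38,-65,12),(-38,-65,12)]))
q("anvil end",fx2w(FIX,[(14,-60,24),(-14,-60,24)]))
E
```

```text
tip [[192.0, 304.0], [194.0, 277.0]]
start tip side0 px [[264. 106.]
 [263. 101.]]
plate [[312.0, 390.0], [99.0, 417.0]]
anvil end [[243.0, 365.0], [165.0, 375.0]]
```

View pics/f1.png

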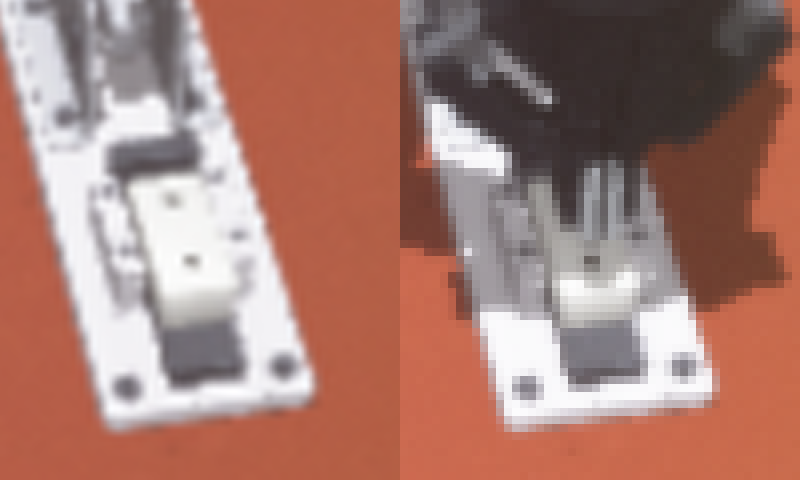

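The crop shows that the spacer hasn't moved: its front hole is at (190,260) before and (592,260) now. The fingertips end near (605,240), so they are above the spacer. The real tip seems higher than the reported TCP implies. I check this against the start pictures.

```bash
python3 - <<'E'
from h import *
a=cv2.imread("pics/top0.png")[400:500,0:100]; b=cv2.imread("pics/side0.png")[0:110,200:310]
cv2.imwrite("pics/g1.png",np.hstack([cv2.resize(a,(400,400),interpolation=3),cv2.resize(b,(400,400),interpolation=3)]))
T=imaging.grab_frame("top");S=imaging.grab_frame("side")
for P in([.205,.59,.19],[.205,.59,.204],[.205,.59,.26],[.205,.59,.32]):
    u=proj(T,P)[0]*1.5+.25;v=proj(S,P)[0]*1.5+.25
    print(P,(u-[0,400])*4,(v-[200,0])*400/110+[400,0])
E
```

```text
[0.205, 0.59, 0.19] [162.6701038   90.61540052] [632.2651141  386.41445585]
[0.205, 0.59, 0.204] [143.2296052   94.70378771] [629.998186   367.36167446]
[0.205, 0.59, 0.26] [ 59.90149115 112.22581945] [620.71853274 289.13627247]
[0.205, 0.59, 0.32] [-40.65765022 133.36663476] [610.38762003 201.59801098]
```

View pics/g1.png

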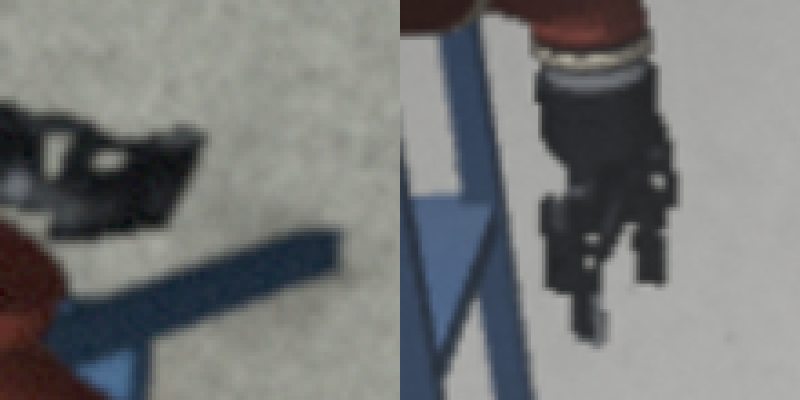

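The start pictures also put the fingertips about 30–40 mm higher than the reported TCP implies. I back off and measure the true tip height with a gentle touch on the bare bench in front of the nest.

>>> play_rows(
  commands=[
    [-20,0,0,0,0,0],
    [-22,0,0,0,0,0],
    [-22,0,0,0,0,0],
    [0,0,15,0,0,0],
    [0,0,15,0,0,0],
  ],
)

```text
time: 5.82
tool_pos: [0.563, -0.1362, 0.0188]
tool_rot: [0.002, 0.651, 0.759, 0.001]
contact_force: [-0.2, -0.0, -0.4]
gripper_width: -0.001
grasp_force: 0.0
```

>>> play_rows(
  commands=[
    [0,0,8,0,0,0],
    [0,0,0,0,0,0],
  ],
)

```text
time: 5.98
tool_pos: [0.5595, -0.1337, 0.0071]
tool_rot: [-0.002, 0.651, 0.759, -0.001]
contact_force: [0.1, 0.7, -0.1]
gripper_width: -0.003
grasp_force: 0.0
```

```bash
python3 - <<'E'
from h import *
tf()
S=imaging.grab_frame("side");tp=manip.state()["tool_pos"]
b=cv2.resize(np.ascontiguousarray(S["image"][185:275,245:320,::-1]),(600,600*90//75//1),interpolation=3)[:600]
b=cv2.resize(np.ascontiguousarray(S["image"][185:275,245:320,::-1]),(500,600),interpolation=3)
cv2.imwrite("pics/k1.png",b)
for z in(.014,-.006,-.016,-.026,-.036):print(z,(proj(S,tp-[0,0,z])-[245,185]+.5)*6.667, (proj(S,fx2w(FIX,[(0,-114,10)]))-[245,185])*6.667)
E
```

```text
t 5.98 F [  -1.7 -100.5    7.1] force [ 0.2  0.7 -0.1] w -0.3 g 0.0
0.014 [[252.02376981 495.45322035]] [[259.19996409 492.14533807]]
-0.006 [[254.0937909  464.27100285]] [[259.19996409 492.14533807]]
-0.016 [[255.14456938 448.42420025]] [[259.19996409 492.14533807]]
-0.026 [[256.2060596  432.40340953]] [[259.19996409 492.14533807]]
-0.036 [[257.27841458 416.20592241]] [[259.19996409 492.14533807]]
```

View pics/k1.png

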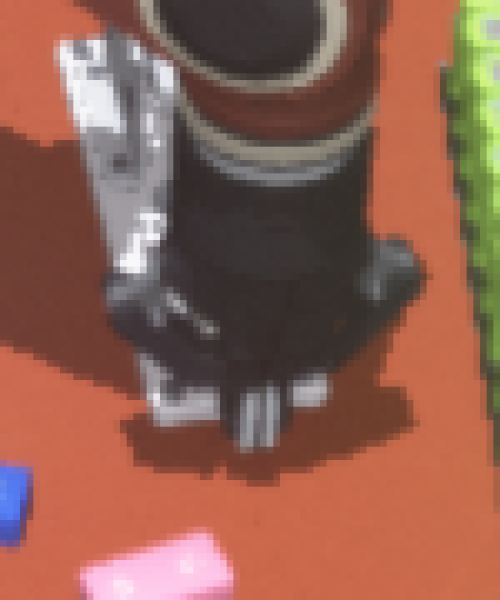

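The tip shows at (258,450), about 25 mm above the bench, even though the reported tip height is already −7 mm. I go on down by feel.

>>> play_rows(
  commands=[
    [1,1,8,0,0,0],
    [0,0,6,0,0,0],
    [0,0,2,0,0,0],
  ],
)

```text
time: 6.28
tool_pos: [0.5621, -0.1329, -0.0071]
tool_rot: [-0.0, 0.65, 0.76, -0.0]
contact_force: [-1.3, 0.2, 0.3]
gripper_width: -0.002
grasp_force: 0.0
```

>>> play_rows(
  commands=[
    [0,0,2,0,0,0],
    [0,0,1,0,0,0],
  ],
)

```text
time: 6.45
tool_pos: [0.5623, -0.1331, -0.0096]
tool_rot: [-0.0, 0.651, 0.759, -0.0]
contact_force: [-0.6, 0.5, -0.1]
gripper_width: 0.004
grasp_force: 0.0
```

>>> play_rows(
  commands=[
    [0,0,2,0,0,0],
    [0,0,1,0,0,0],
  ],
)

```text
time: 6.62
tool_pos: [0.5625, -0.1333, -0.0124]
tool_rot: [0.0, 0.651, 0.759, 0.0]
contact_force: [-0.3, 1.2, -0.2]
gripper_width: 0.001
grasp_force: 0.0
```

```bash
python3 -c "
from h import *
tf()"
```

```text
t 6.62 F [   1.3 -100.5  -12.4] force [-0.1  1.2 -0.2] w 0.1 g 0.0
```

>>> play_rows(
  commands=[
    [0,0,1.5,0,0,0],
    [0,0,1,0,0,0],
  ],
)

```text
time: 6.78
tool_pos: [0.5624, -0.1333, -0.0149]
tool_rot: [0.0, 0.651, 0.759, 0.0]
contact_force: [-0.4, 0.5, -0.2]
gripper_width: 0.004
grasp_force: 0.0
```

>>> play_rows(
  commands=[
    [0,0,1,0,0,0],
    [0,0,1,0,0,0],
  ],
)

```text
time: 6.95
tool_pos: [0.5624, -0.1333, -0.0169]
tool_rot: [0.0, 0.651, 0.759, 0.0]
contact_force: [-0.0, -0.3, -0.0]
gripper_width: 0.002
grasp_force: 0.0
```

>>> play_rows(
  commands=[
    [0,0,1,0,0,0],
    [0,0,1,0,0,0],
  ],
)

```text
time: 7.12
tool_pos: [0.5624, -0.1333, -0.019]
tool_rot: [0.0, 0.651, 0.759, 0.0]
contact_force: [-0.7, 0.4, 0.4]
gripper_width: 0.003
grasp_force: 0.0
```

```bash
python3 -c "
from h import *
tf()"
```

```text
t 7.12 F [   1.2 -100.4  -19. ] force [-0.6  0.5  0.4] w 0.2 g 0.0
```

>>> play_rows(
  commands=[
    [0,0,1,0,0,0],
    [0,0,1,0,0,0],
  ],
)

```text
time: 7.28
tool_pos: [0.5624, -0.1332, -0.021]
tool_rot: [0.0, 0.651, 0.759, 0.0]
contact_force: [0.0, -0.5, 0.3]
gripper_width: -0.003
grasp_force: 0.0
```

>>> play_rows(
  commands=[
    [0,0,1,0,0,0],
    [0,0,1,0,0,0],
  ],
)

```text
time: 7.45
tool_pos: [0.5623, -0.1333, -0.023]
tool_rot: [-0.0, 0.651, 0.759, -0.0]
contact_force: [0.2, 0.2, -0.5]
gripper_width: 0.002
grasp_force: 0.0
```

>>> play_rows(
  commands=[
    [0,0,1,0,0,0],
    [0,0,1,0,0,0],
  ],
)

```text
time: 7.62
tool_pos: [0.5623, -0.1333, -0.025]
tool_rot: [-0.0, 0.651, 0.759, -0.0]
contact_force: [0.1, -0.5, -0.6]
gripper_width: -0.004
grasp_force: 0.0
```

```bash
python3 - <<'E'
from h import *
tf()
S=imaging.grab_frame("side");tp=manip.state()["tool_pos"]
g=S["image"][225:265,268:298].astype(int)
print(g[:,::3].mean(2).astype(int)); print((proj(S,tp)))
E
```

```text
t 7.62 F [   1.1 -100.4  -25. ] force [-0.  -0.5 -0.6] w -0.3 g 0.0
[[205  76  49  48  51  52  50  47  49  47]
 [175  57  50  51  53  53  53  48  48  47]
 [191  60  51  53  53  55  53  53  47  48]
 [176  49  49  53  53  54  52  52  48  46]
 [177  48  50  52  52  54  53  53  48  48]
 [190  53  50  53  54  53  53  53  51  46]
 [211  58  50  52  53  54  54  53  51  47]
 [197  62  49  51  53  54  54  53  52  48]
 [139  61  49  48  53  54  54  54  52  48]
 [115  60  50  48  50  54  53  53  48  49]
 [104  56  50  48  48  47  48  46  47  50]
 [ 94  61  52  49  47  47  49  46  48  48]
 [ 92  96  55  49  47  47  49  47  49  49]
 [ 94 131  59  49  49  48  48  46  49  48]
 [104  93  85  49  48  47  49  45  48  48]
 [105  56 125  49  48  47  48  48  49  50]
 [ 84  51  97  50  46  49  48  49  49  50]
 [ 64  54  57  56  50  49  46  50  48  52]
 [ 55  56  49  50  53  49  45  49  49  49]
 [ 55  55  52  47  52  48  46  48  49  48]
 [ 58  55  60  49  53  49  46  49  48  49]
 [ 80  54  59  52  53  49  47  47  47  51]
 [142  56  55  56  48  48  47  50  50  56]
 [156  62  55  54  51  48  48  51  60  64]
 [122  70  57  55  51  49  50  54  70  70]
 [ 80  72  59  61  53  61  66  60  71  72]
 [ 72  73  67  66  53  92 112  64  72  70]
 [ 73  72  72  68  53 131 148  66  71  72]
 [ 73  74  72  67  54 152 149  66  71  72]
 [ 74  73  74  70  56 153 150  67  72  73]
 [ 72  72  72  71  60 152 150  71  72  89]
 [ 76  74  72  76  60 154 147  73  88 119]
 [ 92  75  73  88  65 149 134  88 121 126]
 [123  93  89  98  75 133 138 122 125 127]
 [125 124 122 124  97 136 123 125 127 125]
 [127 127 126 126 123 126 125 124 126 126]
 [128 127 127 126 126 125 126 127 126 126]
 [127 126 127 126 126 122 127 127 125 127]
 [127 127 130 127 125 121 126 127 125 127]
 [126 128 155 130 126 126 126 126 126 128]]
[[282.63017573 263.08527241]]
```

>>> play_rows(
  commands=[
    [0,0,1,0,0,0],
    [0,0,1,0,0,0],
  ],
)

```text
time: 7.83
tool_pos: [0.5624, -0.1333, -0.0257]
tool_rot: [-0.0, 0.651, 0.759, -0.0]
contact_force: [-6.8, 0.9, 14.2]
gripper_width: -0.0
grasp_force: 7.1
```

>>> play_rows(
  commands=[
    [0,0,1,0,0,0],
    [0,0,1,0,0,0],
  ],
)

```text
time: 8.0
tool_pos: [0.5625, -0.1333, -0.0258]
tool_rot: [-0.001, 0.651, 0.759, -0.001]
contact_force: [-12.0, 3.8, 27.2]
gripper_width: 0.001
grasp_force: 13.3
```

```bash
python3 -c "
from h import *
tf()"
```

```text
t 8.0 F [   1.3 -100.4  -25.8] force [-11.3   5.5  27.2] w 0.1 g 13.265878421952948
```

Bench contact comes at a reported TCP z of −25.5 mm, so the true tip height is TCP z + 25.5 mm. I lift to put the tip at z≈34 and push again.

>>> play_rows(
  commands=[
    [0,0,-8,0,0,0],
    [0,0,-14,0,0,0],
    [0,0,-14,0,0,0],
    [8,0,0,0,0,0],
    [10,0,0,0,0,0],
  ],
)

```text
time: 8.42
tool_pos: [0.561, -0.1158, 0.009]
tool_rot: [0.002, 0.651, 0.759, 0.001]
contact_force: [-0.6, 0.5, -1.5]
gripper_width: 0.006
grasp_force: 0.0
```

>>> play_rows(
  commands=[
    [6,0,0,0,0,0],
    [5,0,0,0,0,0],
    [0,0,0,0,0,0],
  ],
)

```text
time: 8.67
tool_pos: [0.5568, -0.103, 0.006]
tool_rot: [-0.001, 0.65, 0.76, -0.0]
contact_force: [-0.6, -0.4, -0.7]
gripper_width: 0.002
grasp_force: 0.0
```

```bash
python3 -c "
from h import *
tf()"
```

```text
t 8.67 F [  0.3 -69.6   6. ] force [-0.7 -0.3 -0.7] w 0.1 g 0.0
```

>>> play_rows(
  commands=[
    [2.5,-1,0,0,0,0],
    [2.5,-1,0,0,0,0],
    [2,0,0,0,0,0],
    [2,0,0,0,0,0],
  ],
)

```text
time: 9.0
tool_pos: [0.5544, -0.0959, 0.0069]
tool_rot: [-0.0, 0.651, 0.759, -0.0]
contact_force: [-0.2, 0.4, 0.5]
gripper_width: -0.006
grasp_force: 0.0
```

>>> play_rows(
  commands=[
    [1.5,0,0,0,0,0],
    [1.5,0,0,0,0,0],
  ],
)

```text
time: 9.17
tool_pos: [0.5541, -0.093, 0.0071]
tool_rot: [0.0, 0.651, 0.759, 0.0]
contact_force: [-0.5, 0.5, 0.5]
gripper_width: 0.003
grasp_force: 0.0
```

>>> play_rows(
  commands=[
    [1.5,0,0,0,0,0],
    [1.5,0,0,0,0,0],
  ],
)

```text
time: 9.33
tool_pos: [0.5537, -0.09, 0.0072]
tool_rot: [0.0, 0.651, 0.759, 0.0]
contact_force: [0.2, 0.2, -0.3]
gripper_width: 0.001
grasp_force: 0.0
```

>>> play_rows(
  commands=[
    [1.5,0,0,0,0,0],
    [1,0,0,0,0,0],
  ],
)

```text
time: 9.5
tool_pos: [0.5532, -0.0874, 0.0071]
tool_rot: [-0.0, 0.651, 0.759, 0.0]
contact_force: [-0.3, -0.2, 0.0]
gripper_width: -0.009
grasp_force: 0.0
```

```bash
python3 -c "
from h import *
tf()"
```

```text
t 9.5 F [ -0.9 -53.7   7.1] force [-0.3 -0.2  0. ] w -0.7 g 0.0
```

>>> play_rows(
  commands=[
    [1.5,0,0,0,0,0],
    [1.5,0,0,0,0,0],
  ],
)

```text
time: 9.67
tool_pos: [0.5528, -0.0846, 0.0072]
tool_rot: [0.0, 0.651, 0.759, -0.0]
contact_force: [-0.5, -0.6, -0.1]
gripper_width: 0.001
grasp_force: 0.2
```

>>> play_rows(
  commands=[
    [1.5,0,0,0,0,0],
    [1.5,0,0,0,0,0],
  ],
)

```text
time: 9.83
tool_pos: [0.5523, -0.0816, 0.0071]
tool_rot: [0.0, 0.651, 0.759, -0.0]
contact_force: [-0.2, 0.3, 0.4]
gripper_width: 0.001
grasp_force: 0.2
```

>>> play_rows(
  commands=[
    [1,0,0,0,0,0],
    [1,0,0,0,0,0],
  ],
)

```text
time: 10.0
tool_pos: [0.552, -0.0796, 0.0071]
tool_rot: [0.0, 0.651, 0.759, -0.0]
contact_force: [-0.6, -0.5, 1.2]
gripper_width: 0.002
grasp_force: 0.2
```

```bash
python3 - <<'E'
from h import *
tf()
S=imaging.grab_frame("side")
g=S["image"][215:250,268:298].astype(int)
print(g[:,1::2].mean(2).astype(int))
print(proj(S,manip.state()["tool_pos"]+[0,0,.0255]),proj(S,fx2w(FIX,[(0,-41,44),(0,-41,24),(0,-28,44),(0,-28,24)])))
E
```

```text
t 10.0 F [ -0.9 -45.8   7.1] force [-0.7 -0.4  1.2] w 0.1 g 0.16035543638281524
[[ 69  50  49  48  48  49  49  47  47  50  49  49  47  50  61]
 [ 93  51  48  48  49  50  48  47  47  48  48  49  48  49  55]
 [145  65  50  48  46  49  50  47  49  50  50  50  48  50  56]
 [ 80  96  60  50  48  49  49  47  50  51  49  52  49  50  57]
 [ 52  99  87  52  49  50  48  48  50  49  50  53  50  51  64]
 [ 49  75  70  52  49  48  47  47  49  50  49  50  49  54  72]
 [ 52  52  51  53  51  49  47  50  51  49  49  50  51  62  72]
 [ 55  52  49  53  54  48  48  50  51  51  50  51  53  71  74]
 [ 56  62  52  51  54  48  47  50  50  49  52  51  63  72  74]
 [ 55  58  57  48  50  48  47  50  52  57  52  56  71  71  75]
 [ 56  57  56  53  50  49  48  50  63  98  57  66  73  73  77]
 [ 57  60  58  53  52  50  53  51 102 150  83  72  72  73  88]
 [ 69  74  75  56  56  54  75  54 139 157 103  72  73  73  89]
 [109 125 105  56  64  79 124  61 158 158 124  73  73  74  86]
 [132 158  97  54  93 126 155  69 170 162 140  74  73  72  75]
 [137 173  98  54 100 133 158  69 159 159 148  75  74  73  73]
 [138 165  7
[... 632 characters left out ...]
181 108  97  95 103 176 247 158 170 235 128 127]
 [205 163 249 240  99 107 159 173 213 250 229 231 245 129 127]
 [169 133 248 246 170 191 248 250 250 249 248 251 244 130 127]
 [211 153 249 250 249 246 250 251 251 241 226 223 193 128 127]
 [249 227 249 251 250 232 233 223 216 201 184 190 138 127 126]
 [252 248 238 225 213 199 192 185 183 150 122 137 127 126 127]
 [221 210 194 184 182 157 137 130 135 128 126 127 125 128 127]
 [188 166 141 131 136 132 130 128 127 128 127 126 126 127 127]
 [137 133 128 126 126 128 130 128 125 127 128 127 127 127 126]]
[[278.76915937 234.93600624]] [[278.88782598 230.92125005]
 [278.6236046  235.7626364 ]
 [277.9441335  227.56973511]
 [277.69181416 232.41160399]]
```

A steady pad force of 0.2 N from y≈−51 on shows the spacer is being pushed. I continue gently.

>>> play_rows(
  commands=[
    [1,0,0,0,0,0],
    [1,0,0,0,0,0],
    [1,0,0,0,0,0],
  ],
)

```text
time: 10.3
tool_pos: [0.5515, -0.0767, 0.0071]
tool_rot: [0.0, 0.651, 0.759, -0.0]
contact_force: [0.2, -0.1, -0.3]
gripper_width: -0.0
grasp_force: 0.2
```

>>> play_rows(
  commands=[
    [1,0,0,0,0,0],
    [0.7,0,0,0,0,0],
  ],
)

```text
time: 10.47
tool_pos: [0.5513, -0.075, 0.0071]
tool_rot: [-0.0, 0.651, 0.759, -0.0]
contact_force: [-0.2, -1.0, 0.5]
gripper_width: -0.002
grasp_force: 0.2
```

>>> play_rows(
  commands=[
    [0.6,0,0,0,0,0],
    [0.4,0,0,0,0,0],
  ],
)

```text
time: 10.63
tool_pos: [0.5511, -0.074, 0.0071]
tool_rot: [0.0, 0.651, 0.759, 0.0]
contact_force: [0.3, 0.2, 0.7]
gripper_width: -0.004
grasp_force: 0.2
```

>>> play_rows(
  commands=[
    [0.5,0,0,0,0,0],
    [0.2,0,0,0,0,0],
  ],
)

```text
time: 10.8
tool_pos: [0.551, -0.0733, 0.0071]
tool_rot: [0.0, 0.651, 0.759, -0.0]
contact_force: [0.2, 0.3, 0.4]
gripper_width: -0.004
grasp_force: 0.2
```

```bash
python3 -c "
from h import *
tf()"
```

```text
t 10.8 F [ -0.9 -39.5   7.1] force [0.3 0.3 0.4] w -0.3 g 0.16790393216069788
```

>>> play_rows(
  commands=[
    [0.5,0,0,0,0,0],
    [0.2,0,0,0,0,0],
  ],
)

```text
time: 10.97
tool_pos: [0.5509, -0.0727, 0.0071]
tool_rot: [0.0, 0.651, 0.759, 0.0]
contact_force: [-0.2, 0.4, 1.2]
gripper_width: -0.001
grasp_force: 0.2
```

>>> play_rows(
  commands=[
    [0.5,0,0,0,0,0],
    [0.2,0,0,0,0,0],
  ],
)

```text
time: 11.13
tool_pos: [0.5511, -0.0724, 0.0073]
tool_rot: [0.001, 0.651, 0.759, -0.0]
contact_force: [-0.1, -2.0, 0.1]
gripper_width: -0.001
grasp_force: 1.2
```

>>> play_rows(
  commands=[
    [0.5,0,0,0,0,0],
    [0.2,0,0,0,0,0],
  ],
)

```text
time: 11.3
tool_pos: [0.5513, -0.0723, 0.0076]
tool_rot: [0.001, 0.651, 0.759, -0.0]
contact_force: [0.6, -4.3, 0.3]
gripper_width: -0.0
grasp_force: 2.8
```

>>> play_rows(
  commands=[
    [0.5,0,0,0,0,0],
    [0.2,0,0,0,0,0],
  ],
)

```text
time: 11.47
tool_pos: [0.5514, -0.0723, 0.0078]
tool_rot: [0.002, 0.651, 0.759, -0.001]
contact_force: [0.9, -7.2, 0.3]
gripper_width: 0.002
grasp_force: 3.8
```

The force rises to about 7 N, so the spacer is up against the stop and the fingertip is where the y calibration says. I back off, go up and move over the handle.

>>> play_rows(
  commands=[
    [-3,0,0,0,0,0],
    [-10,0,0,0,0,0],
    [-10,0,-20,0,0,0],
    [0,0,-40,0,0,0],
    [0,0,-40,0,0,0],
  ],
)

```text
time: 11.88
tool_pos: [0.552, -0.0932, 0.1058]
tool_rot: [-0.003, 0.651, 0.759, -0.001]
contact_force: [0.5, -0.4, 0.2]
gripper_width: -0.002
grasp_force: 0.0
```

>>> play_rows(
  commands=[
    [0,0,-40,0,0,0],
    [0,0,-40,0,0,0],
    [0,0,-30,0,0,0],
    [20,0,0,0,0,0],
    [35,0,0,0,0,0],
  ],
  hand=85,
)

```text
time: 12.3
tool_pos: [0.5475, -0.041, 0.2207]
tool_rot: [0.003, 0.652, 0.758, 0.001]
contact_force: [-0.1, 1.0, -0.4]
gripper_width: 0.711
grasp_force: 0.0
```

>>> play_rows(
  commands=[
    [40,0,0,0,0,0],
    [40,0,0,0,0,0],
    [40,0,0,0,0,0],
    [25,0,0,0,0,0],
    [10,0,0,0,0,0],
  ],
)

```text
time: 12.72
tool_pos: [0.5209, 0.1172, 0.2168]
tool_rot: [-0.001, 0.649, 0.761, 0.0]
contact_force: [0.8, -0.3, 0.6]
gripper_width: 0.996
grasp_force: 0.0
```

>>> play_rows(
  commands=[
    [0,0,0,0,0,0],
    [0,0,0,0,0,0],
  ],
)

```text
time: 12.88
tool_pos: [0.522, 0.1138, 0.2169]
tool_rot: [-0.0, 0.65, 0.76, -0.0]
contact_force: [-0.4, -0.7, 0.1]
gripper_width: 0.996
grasp_force: 0.0
```

```bash
python3 - <<'E'
from h import *
tf()
print(plan((-1,152,122),n=1)[0])
S=imaging.grab_frame("side");T=imaging.grab_frame("top")
b=cv2.resize(np.ascontiguousarray(S["image"][115:215,240:310,::-1]),(385,550),interpolation=3)
a=cv2.resize(np.ascontiguousarray(T["image"][135:205,190:240,::-1]),(393,550),interpolation=3)
cv2.imwrite("pics/m1.png",np.hstack([a,b]))
h=fx2w(FIX,[(0,133+r*np.cos(1.4),52+r*np.sin(1.4)) for r in(52,144)])
print("handle",((proj(S,h)-[240,115]+.5)*5.5+[393,0]).round(),((proj(T,h)-[190,135]+.5)*7.86).round())
t=manip.state()["tool_pos"]
print("tool tip",((proj(S,t+[0,0,.0385])-[240,115]+.5)*5.5+[393,0]).round())
E
```

```text
t 12.88 F [ -1.1 149.9 216.9] force [-0.5 -0.6  0.1] w 85.0 g 0.0
[[2.2, 0.2, 94.9, -0.0, 0.0, 0.1]]
handle [[545. 322.]
 [543. 171.]] [[275. 257.]
 [200. 220.]]
tool tip [[546.  83.]]
```

View pics/m1.png

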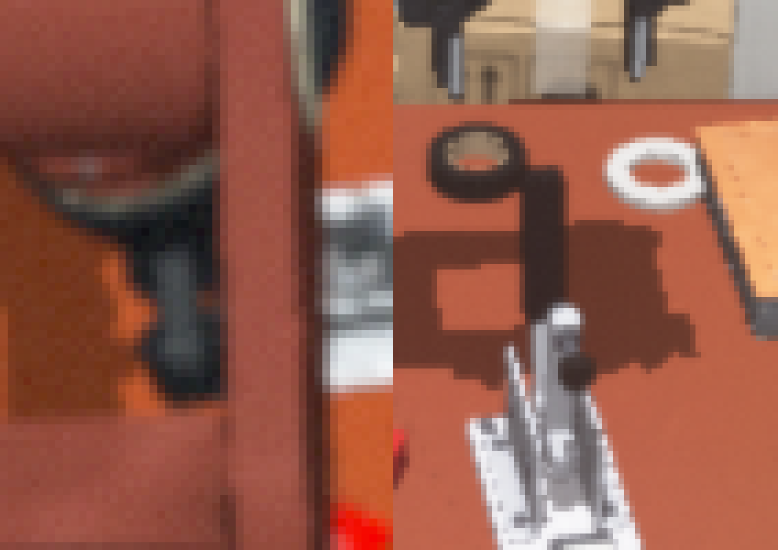

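The side crop shows the open fingers at (455,95) and (637,75), with their middle at 546, straddling the handle grip (543, rows 170–320). They are well centred, so I go down round the grip and close to 30 mm first.

>>> play_rows(
  commands=[
    [1,0,25,0,0,0],
    [1,0,30,0,0,0],
    [0,0,20,0,0,0],
    [0,0,12,0,0,0],
    [0,0,8,0,0,0],
  ],
)

```text
time: 13.4
tool_pos: [0.5209, 0.1148, 0.1201]
tool_rot: [-0.001, 0.651, 0.759, -0.001]
contact_force: [-0.2, 0.4, -0.3]
gripper_width: 0.997
grasp_force: 0.0
```

>>> play_rows(
  commands=[
    [0,0,0,0,0,0],
    [0,0,0,0,0,0],
    [0,0,0,0,0,0],
    [0,0,0,0,0,0],
  ],
  hand=32,
)

```text
time: 13.73
tool_pos: [0.5229, 0.1161, 0.124]
tool_rot: [0.001, 0.651, 0.759, 0.001]
contact_force: [0.0, 0.5, 0.4]
gripper_width: 0.449
grasp_force: 0.0
```

>>> play_rows(
  commands=[
    [0,0,0,0,0,0],
    [0,0,0,0,0,0],
  ],
  hand=27,
)

```text
time: 13.9
tool_pos: [0.5222, 0.1162, 0.1231]
tool_rot: [0.001, 0.651, 0.759, 0.001]
contact_force: [0.5, -0.7, -0.2]
gripper_width: 0.316
grasp_force: 0.0
```

```bash
python3 - <<'E'
from h import *
tf()
E
```

```text
t 13.9 F [ -0.5 152.3 123.1] force [ 0.4 -0.7 -0.2] w 27.0 g 0.0
```

>>> play_rows(
  commands=[
    [0,0,0,0,0,0],
    [0,0,0,0,0,0],
    [0,0,0,0,0,0],
  ],
  hand=15,
)

```text
time: 14.15
tool_pos: [0.5234, 0.1164, 0.1234]
tool_rot: [0.002, 0.651, 0.759, 0.002]
contact_force: [5.4, 0.7, -0.4]
gripper_width: 0.27
grasp_force: 59.9
```

```bash
python3 - <<'E'
from h import *
tf()
r=118.
s=[1.38-.05*i for i in range(29)]+[-.03]
p=[np.array([r*np.cos(a),-r*np.sin(a)]) for a in s]
print([(np.round(b-a,1)).tolist() for a,b in zip(p,p[1:])])
E
```

```text
t 14.15 F [  0.8 152.3 123.4] force [ 5.4 -0.1 -0.4] w 23.1 g 59.930285811424255
[[5.8, 1.3], [5.7, 1.5], [5.6, 1.8], [5.5, 2.1], [5.4, 2.4], [5.3, 2.6], [5.1, 2.9], [5.0, 3.2], [4.8, 3.4], [4.6, 3.6], [4.5, 3.9], [4.3, 4.1], [4.0, 4.3], [3.8, 4.5], [3.6, 4.7], [3.4, 4.9], [3.1, 5.0], [2.9, 5.2], [2.6, 5.3], [2.3, 5.4], [2.1, 5.5], [1.8, 5.6], [1.5, 5.7], [1.2, 5.8], [0.9, 5.8], [0.6, 5.9], [0.3, 5.9], [0.0, 5.9], [-0.0, 1.2]]
```

Gripped: 60 N, and the opening matches the 24 mm bar. I swing down along the arc.

>>> play_rows(
  commands=[
    [5.8,-0.5,1.3,0,0,0],
    [5.7,0,1.5,0,0,0],
    [5.6,0,1.8,0,0,0],
    [5.5,0,2.1,0,0,0],
    [5.4,0,2.4,0,0,0],
  ],
)

```text
time: 14.57
tool_pos: [0.5193, 0.1426, 0.1157]
tool_rot: [0.003, 0.65, 0.76, 0.001]
contact_force: [1.7, -4.8, 5.9]
gripper_width: 0.269
grasp_force: 60.6
```

```bash
python3 - <<'E'
from h import *
tf()
E
```

```text
t 14.57 F [  0.7 178.8 115.7] force [ 1.  -5.   5.9] w 23.0 g 60.58743596076965
```

Forces are small, so I continue.

>>> play_rows(
  commands=[
    [5.3,0,2.6,0,0,0],
    [5.1,0,2.9,0,0,0],
    [5.0,0,3.2,0,0,0],
    [4.8,0,3.4,0,0,0],
    [4.6,0,3.6,0,0,0],
  ],
)

```text
time: 14.98
tool_pos: [0.5151, 0.1683, 0.1005]
tool_rot: [0.002, 0.65, 0.76, 0.001]
contact_force: [-1.7, -1.8, 10.4]
gripper_width: 0.271
grasp_force: 60.4
```

>>> play_rows(
  commands=[
    [4.5,0,3.9,0,0,0],
    [4.3,0,4.1,0,0,0],
    [4.0,0,4.3,0,0,0],
    [3.8,0,4.5,0,0,0],
    [3.6,0,4.7,0,0,0],
  ],
)

```text
time: 15.4
tool_pos: [0.5116, 0.1893, 0.0788]
tool_rot: [0.001, 0.65, 0.76, 0.002]
contact_force: [-4.2, 1.6, 8.9]
gripper_width: 0.274
grasp_force: 59.3
```

```bash
python3 - <<'E'
from h import *
tf()
E
```

```text
t 15.4 F [2.000e-01 2.261e+02 7.880e+01] force [-3.9  2.2  8.9] w 23.4 g 59.3093740940094
```

>>> play_rows(
  commands=[
    [3.4,0,4.9,0,0,0],
    [3.1,0,5.0,0,0,0],
    [2.9,0,5.2,0,0,0],
    [2.6,0,5.3,0,0,0],
    [2.3,0,5.4,0,0,0],
  ],
)

```text
time: 15.82
tool_pos: [0.5091, 0.2039, 0.0525]
tool_rot: [0.001, 0.65, 0.76, 0.002]
contact_force: [-1.8, 4.5, 7.4]
gripper_width: 0.272
grasp_force: 58.3
```

>>> play_rows(
  commands=[
    [2.1,0,5.5,0,0,0],
    [1.8,0,5.6,0,0,0],
    [1.5,0,5.7,0,0,0],
  ],
)

```text
time: 16.07
tool_pos: [0.5083, 0.2093, 0.0358]
tool_rot: [0.0, 0.65, 0.76, 0.002]
contact_force: [-4.0, 3.1, 10.2]
gripper_width: 0.269
grasp_force: 58.4
```

>>> play_rows(
  commands=[
    [1.2,0,5.8,0,0,0],
    [0.9,0,5.8,0,0,0],
    [0.6,0,5.9,0,0,0],
  ],
)

```text
time: 16.32
tool_pos: [0.5078, 0.2122, 0.0183]
tool_rot: [0.0, 0.65, 0.76, 0.002]
contact_force: [-5.0, 5.1, 9.6]
gripper_width: 0.275
grasp_force: 58.4
```

```bash
python3 - <<'E'
from h import *
tf()
E
```

```text
t 16.32 F [-1.000e-01  2.493e+02  1.830e+01] force [-4.2  5.8  9.6] w 23.5 g 58.37626039981842
```

>>> play_rows(
  commands=[
    [0.3,0,5,0,0,0],
    [0,0,3,0,0,0],
  ],
)

```text
time: 16.48
tool_pos: [0.5077, 0.2125, 0.0095]
tool_rot: [0.0, 0.65, 0.76, 0.002]
contact_force: [-2.2, 5.2, 6.1]
gripper_width: 0.268
grasp_force: 58.4
```

>>> play_rows(
  commands=[
    [0,0,2,0,0,0],
    [0,0,1,0,0,0],
  ],
)

```text
time: 16.65
tool_pos: [0.5077, 0.2125, 0.0064]
tool_rot: [0.0, 0.65, 0.76, 0.002]
contact_force: [-2.0, 6.3, 5.2]
gripper_width: 0.272
grasp_force: 58.5
```

>>> play_rows(
  commands=[
    [0,0,1.5,0,0,0],
    [0,0,0.5,0,0,0],
  ],
)

```text
time: 16.82
tool_pos: [0.5077, 0.2124, 0.0044]
tool_rot: [0.0, 0.65, 0.76, 0.002]
contact_force: [-1.4, 5.8, 4.6]
gripper_width: 0.274
grasp_force: 58.6
```

```bash
python3 - <<'E'
from h import *
tf()
E
```

```text
t 16.82 F [-2.000e-01  2.495e+02  4.400e+00] force [-0.5  5.9  4.6] w 23.4 g 58.57512295246124
```

>>> play_rows(
  commands=[
    [0,0,1.5,0,0,0],
    [0,0,0.5,0,0,0],
  ],
)

```text
time: 16.98
tool_pos: [0.5077, 0.2123, 0.0024]
tool_rot: [0.0, 0.65, 0.76, 0.002]
contact_force: [0.3, 2.4, 3.8]
gripper_width: 0.272
grasp_force: 58.6
```

>>> play_rows(
  commands=[
    [0,0,1,0,0,0],
    [0,0,0.5,0,0,0],
  ],
)

```text
time: 17.15
tool_pos: [0.5077, 0.2122, 0.0007]
tool_rot: [0.0, 0.65, 0.76, 0.002]
contact_force: [0.1, 6.0, 4.4]
gripper_width: 0.265
grasp_force: 58.7
```

>>> play_rows(
  commands=[
    [0,0,1,0,0,0],
    [0,0,0.5,0,0,0],
  ],
)

```text
time: 17.32
tool_pos: [0.5077, 0.212, -0.0009]
tool_rot: [0.0, 0.65, 0.76, 0.002]
contact_force: [-1.3, 3.5, 4.0]
gripper_width: 0.277
grasp_force: 58.7
```

```bash
python3 - <<'E'
from h import *
tf()
E
```

```text
t 17.32 F [-2.000e-01  2.492e+02 -9.000e-01] force [-0.8  3.6  4. ] w 23.6 g 58.69574725627899
```

>>> play_rows(
  commands=[
    [0,0,1,0,0,0],
    [0,0,0.7,0,0,0],
  ],
)

```text
time: 17.48
tool_pos: [0.5078, 0.212, -0.0016]
tool_rot: [0.0, 0.65, 0.76, 0.001]
contact_force: [-4.5, 3.3, 12.8]
gripper_width: 0.275
grasp_force: 60.1
```

>>> play_rows(
  commands=[
    [0,0,1,0,0,0],
    [0,0,0.7,0,0,0],
  ],
)

```text
time: 17.65
tool_pos: [0.5079, 0.212, -0.0018]
tool_rot: [0.0, 0.65, 0.76, 0.001]
contact_force: [-10.0, 1.8, 23.7]
gripper_width: 0.274
grasp_force: 61.2
```

>>> play_rows(
  commands=[
    [0,0,1,0,0,0],
    [0,0,0.5,0,0,0],
  ],
)

```text
time: 17.82
tool_pos: [0.508, 0.212, -0.002]
tool_rot: [0.0, 0.65, 0.76, 0.001]
contact_force: [-14.1, 0.8, 31.3]
gripper_width: 0.272
grasp_force: 62.2
```

```bash
python3 - <<'E'
from h import *
tf()
S=imaging.grab_frame("side")
b=cv2.resize(np.ascontiguousarray(S["image"][115:235,230:320,::-1]),(450,600),interpolation=3)
cv2.imwrite("pics/n1.png",b)
E
```

```text
t 17.82 F [  0.  249.1  -2. ] force [-13.8   2.9  31.3] w 23.2 g 62.17227637767792
```

That is a hard stop: the force rises to 31 N with no more travel. I ease off, let go and wait over a second.

>>> play_rows(
  commands=[
    [0,0,-2,0,0,0],
    [0,0,-1.2,0,0,0],
  ],
)

```text
time: 18.03
tool_pos: [0.5077, 0.212, -0.0014]
tool_rot: [0.0, 0.65, 0.76, 0.002]
contact_force: [-1.7, 5.0, 4.3]
gripper_width: 0.273
grasp_force: 58.8
```

>>> play_rows(
  commands=[
    [0,0,0,0,0,0],
    [0,0,0,0,0,0],
    [0,0,0,0,0,0],
    [0,0,0,0,0,0],
    [0,0,0,0,0,0],
  ],
  hand=60,
)

```text
time: 18.45
tool_pos: [0.5061, 0.2103, -0.0046]
tool_rot: [-0.0, 0.651, 0.759, -0.0]
contact_force: [0.3, 0.4, -1.4]
gripper_width: 0.704
grasp_force: 0.0
```

>>> play_rows(
  commands=[
    [0,0,0,0,0,0],
    [0,0,0,0,0,0],
    [0,0,0,0,0,0],
    [0,0,0,0,0,0],
    [0,0,0,0,0,0],
  ],
)

```text
time: 18.87
tool_pos: [0.5065, 0.2106, -0.004]
tool_rot: [0.0, 0.651, 0.759, -0.0]
contact_force: [-1.0, -0.8, 0.8]
gripper_width: 0.697
grasp_force: 0.0
```

>>> play_rows(
  commands=[
    [0,0,0,0,0,0],
    [0,0,0,0,0,0],
    [0,0,0,0,0,0],
    [0,0,0,0,0,0],
    [0,0,0,0,0,0],
  ],
)

```text
time: 19.28
tool_pos: [0.5065, 0.2107, -0.004]
tool_rot: [0.0, 0.651, 0.759, 0.0]
contact_force: [0.5, 0.4, 1.1]
gripper_width: 0.704
grasp_force: 0.0
```

```bash
python3 - <<'E'
from h import *
tf()
S=imaging.grab_frame("side")
b=cv2.resize(np.ascontiguousarray(S["image"][115:235,230:320,::-1]),(450,600),interpolation=3)
cv2.imwrite("pics/n2.png",b)
E
```

```text
t 19.28 F [ -1.7 248.   -4. ] force [0.5 0.3 1.1] w 60.1 g 0.0
```

View pics/n2.png

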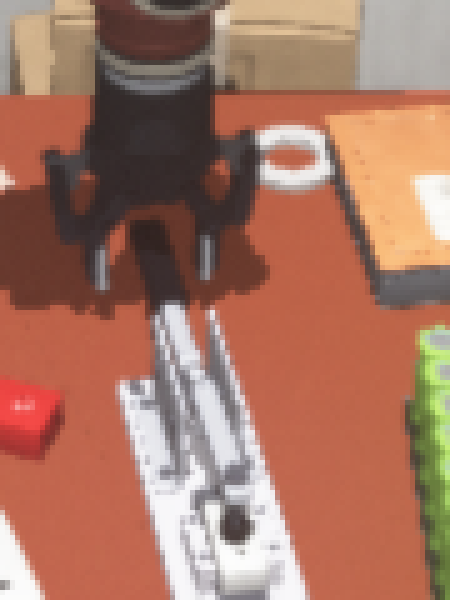

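The clamp is locked by itself: the handle is level (155,260), the hold-down pad (235,525) is on the white spacer, and the fingers are clear on both sides. I give it a short extra wait, then regrip.

>>> play_rows(
  commands=[
    [0,0,0,0,0,0],
    [0,0,0,0,0,0],
    [0,0,0,0,0,0],
    [0,1,-1,0,0,0],
    [0,0.3,-1,0,0,0],
  ],
)

```text
time: 19.75
tool_pos: [0.5079, 0.2109, -0.0019]
tool_rot: [0.0, 0.651, 0.759, 0.0]
contact_force: [-0.0, -0.7, 0.7]
gripper_width: 0.705
grasp_force: 0.0
```

>>> play_rows(
  commands=[
    [0,0,0,0,0,0],
    [0,0,0,0,0,0],
    [0,0,0,0,0,0],
    [0,0,0,0,0,0],
    [0,0,0,0,0,0],
  ],
  hand=15,
)

```text
time: 20.17
tool_pos: [0.5078, 0.2108, -0.0018]
tool_rot: [0.0, 0.65, 0.76, -0.0]
contact_force: [-1.0, -0.3, 1.0]
gripper_width: 0.274
grasp_force: 58.6
```

```bash
python3 - <<'E'
from h import *
tf()
r=122.
s=[-.02+.05*i for i in range(29)]
p=[np.array([r*np.cos(a),-r*np.sin(a)]) for a in s]
print([(np.round(b-a,1)).tolist() for a,b in zip(p,p[1:])])
E
```

```text
t 20.17 F [ -0.3 248.   -1.8] force [-1.  -0.2  1. ] w 23.4 g 58.593358397483826
[[-0.0, -6.1], [-0.3, -6.1], [-0.6, -6.1], [-0.9, -6.0], [-1.2, -6.0], [-1.5, -5.9], [-1.8, -5.8], [-2.1, -5.7], [-2.4, -5.6], [-2.7, -5.5], [-3.0, -5.3], [-3.2, -5.2], [-3.5, -5.0], [-3.7, -4.8], [-4.0, -4.6], [-4.2, -4.4], [-4.4, -4.2], [-4.6, -4.0], [-4.8, -3.8], [-5.0, -3.5], [-5.1, -3.3], [-5.3, -3.0], [-5.4, -2.7], [-5.6, -2.5], [-5.7, -2.2], [-5.8, -1.9], [-5.9, -1.6], [-6.0, -1.3]]
```

>>> play_rows(
  commands=[
    [0,0,-3,0,0,0],
    [0,0,-3,0,0,0],
    [-0.3,0,-6.1,0,0,0],
    [-0.6,0,-6.1,0,0,0],
    [-0.9,0,-6.0,0,0,0],
  ],
)

```text
time: 20.58
tool_pos: [0.508, 0.2092, 0.0226]
tool_rot: [-0.0, 0.651, 0.759, 0.0]
contact_force: [0.8, 1.6, -3.9]
gripper_width: 0.277
grasp_force: 59.3
```

>>> play_rows(
  commands=[
    [-1.2,0,-6,0,0,0],
    [-1.5,0,-5.9,0,0,0],
    [-1.8,0,-5.8,0,0,0],
    [-2.1,0,-5.7,0,0,0],
    [-2.4,0,-5.6,0,0,0],
  ],
)

```text
time: 21.0
tool_pos: [0.5094, 0.2003, 0.0514]
tool_rot: [-0.0, 0.651, 0.759, 0.0]
contact_force: [4.7, 3.2, -7.9]
gripper_width: 0.274
grasp_force: 60.0
```

```bash
python3 - <<'E'
from h import *
tf()
E
```

```text
t 21.0 F [ -0.3 237.3  51.4] force [ 5.1  2.4 -7.9] w 23.4 g 60.00554144382477
```

>>> play_rows(
  commands=[
    [-2.7,0,-5.5,0,0,0],
    [-3,0,-5.3,0,0,0],
    [-3.2,0,-5.2,0,0,0],
    [-3.5,0,-5,0,0,0],
    [-3.7,0,-4.8,0,0,0],
  ],
)

```text
time: 21.42
tool_pos: [0.5121, 0.1842, 0.0772]
tool_rot: [0.0, 0.651, 0.759, 0.001]
contact_force: [4.5, 3.4, -8.3]
gripper_width: 0.274
grasp_force: 60.8
```

>>> play_rows(
  commands=[
    [-4,0,-4.6,0,0,0],
    [-4.2,0,-4.4,0,0,0],
    [-4.4,0,-4.2,0,0,0],
    [-4.6,0,-4,0,0,0],
    [-4.8,0,-3.8,0,0,0],
  ],
)

```text
time: 21.83
tool_pos: [0.5157, 0.1625, 0.0979]
tool_rot: [0.0, 0.651, 0.759, 0.001]
contact_force: [7.6, 3.1, -10.0]
gripper_width: 0.272
grasp_force: 60.5
```

```bash
python3 - <<'E'
from h import *
tf()
E
```

```text
t 21.83 F [1.00e-01 1.99e+02 9.79e+01] force [  7.9   1.9 -10. ] w 23.2 g 60.453237891197205
```

>>> play_rows(
  commands=[
    [-5,0,-3.6,0,0,0],
    [-5.1,0,-3.4,0,0,0],
    [-5.3,0,-3.1,0,0,0],
    [-5.4,0,-2.8,0,0,0],
    [-5.6,0,-2.5,0,0,0],
  ],
)

```text
time: 22.25
tool_pos: [0.52, 0.1365, 0.1126]
tool_rot: [0.0, 0.651, 0.759, 0.001]
contact_force: [10.2, 2.7, -14.1]
gripper_width: 0.277
grasp_force: 60.3
```

>>> play_rows(
  commands=[
    [-5.7,0,-2.2,0,0,0],
    [-5.8,0,-1.9,0,0,0],
  ],
)

```text
time: 22.42
tool_pos: [0.5218, 0.1254, 0.1166]
tool_rot: [0.0, 0.651, 0.759, 0.002]
contact_force: [11.5, 5.4, -12.2]
gripper_width: 0.271
grasp_force: 60.4
```

>>> play_rows(
  commands=[
    [-3,0,-0.8,0,0,0],
    [-2,0,-0.5,0,0,0],
  ],
)

```text
time: 22.58
tool_pos: [0.5226, 0.1205, 0.1179]
tool_rot: [0.0, 0.651, 0.759, 0.002]
contact_force: [10.9, 3.8, -12.3]
gripper_width: 0.271
grasp_force: 60.6
```

```bash
python3 - <<'E'
from h import *
tf()
E
```

```text
t 22.58 F [  0.5 156.4 117.9] force [ 11.3   2.1 -12.3] w 23.1 g 60.57332396507263
```

>>> play_rows(
  commands=[
    [-1.5,0,0,0,0,0],
    [-1,0,0,0,0,0],
  ],
)

```text
time: 22.75
tool_pos: [0.5229, 0.1188, 0.1183]
tool_rot: [-0.0, 0.651, 0.759, 0.002]
contact_force: [9.4, 5.4, -9.2]
gripper_width: 0.268
grasp_force: 61.0
```

>>> play_rows(
  commands=[
    [-1.5,0,0,0,0,0],
    [-1,0,0,0,0,0],
  ],
)

```text
time: 22.92
tool_pos: [0.5233, 0.1163, 0.1188]
tool_rot: [-0.0, 0.651, 0.759, 0.002]
contact_force: [8.2, 6.3, -8.2]
gripper_width: 0.272
grasp_force: 61.1
```

>>> play_rows(
  commands=[
    [-1.5,0,0,0,0,0],
    [-1,0,0,0,0,0],
  ],
)

```text
time: 23.08
tool_pos: [0.5237, 0.114, 0.1192]
tool_rot: [-0.0, 0.651, 0.759, 0.002]
contact_force: [7.3, 6.8, -6.9]
gripper_width: 0.268
grasp_force: 61.3
```

```bash
python3 - <<'E'
from h import *
tf()
E
```

```text
t 23.08 F [  0.7 149.8 119.2] force [ 8.2  5.6 -6.9] w 22.9 g 61.33803606033325
```

>>> play_rows(
  commands=[
    [-1.5,0,0,0,0,0],
    [-1,0,0,0,0,0],
  ],
)

```text
time: 23.25
tool_pos: [0.5238, 0.1136, 0.1192]
tool_rot: [-0.002, 0.651, 0.759, 0.004]
contact_force: [7.5, 16.4, -6.0]
gripper_width: 0.274
grasp_force: 61.1
```

>>> play_rows(
  commands=[
    [-1,0,0,0,0,0],
    [-1,0,0,0,0,0],
  ],
)

```text
time: 23.42
tool_pos: [0.5238, 0.1135, 0.1192]
tool_rot: [-0.004, 0.651, 0.759, 0.005]
contact_force: [5.2, 22.4, -6.2]
gripper_width: 0.272
grasp_force: 61.0
```

```bash
python3 - <<'E'
from h import *
tf()
E
```

```text
t 23.42 F [  0.7 149.4 119.2] force [ 8.5 21.3 -6.2] w 23.2 g 61.02554976940155
```

The open stop is reached: 22 N with no more travel. I ease off, release and rise clear.

>>> play_rows(
  commands=[
    [1.5,-0.4,0.5,0,0,0],
    [1,0,0,0,0,0],
    [0,0,0,0,0,0],
  ],
)

```text
time: 23.67
tool_pos: [0.5238, 0.1136, 0.1192]
tool_rot: [-0.001, 0.651, 0.759, 0.003]
contact_force: [7.3, 11.3, -4.9]
gripper_width: 0.27
grasp_force: 61.2
```

>>> play_rows(
  commands=[
    [0,0,0,0,0,0],
    [0,0,0,0,0,0],
    [0,0,0,0,0,0],
    [0,0,0,0,0,0],
    [0,0,0,0,0,0],
  ],
  hand=80,
)

```text
time: 24.08
tool_pos: [0.5228, 0.1102, 0.1186]
tool_rot: [0.0, 0.651, 0.759, -0.0]
contact_force: [0.8, -0.6, 0.2]
gripper_width: 0.933
grasp_force: 0.0
```

>>> play_rows(
  commands=[
    [0,0,-10,0,0,0],
    [0,0,-25,0,0,0],
    [0,0,-35,0,0,0],
    [0,0,-35,0,0,0],
    [0,0,-20,0,0,0],
  ],
)

```text
time: 24.5
tool_pos: [0.5242, 0.1106, 0.2489]
tool_rot: [0.002, 0.651, 0.759, 0.002]
contact_force: [0.2, -0.5, 0.8]
gripper_width: 0.938
grasp_force: 0.0
```

```bash
python3 - <<'E'
from h import *
tf()
S=imaging.grab_frame("side")["image"]
c=cv2.imread("pics/c2.png")  # start crop 5x of [135:255,215:315]
c=cv2.resize(c,(100,120),interpolation=cv2.INTER_AREA)
n=S[135:255,215:315,::-1]
d=np.abs(c.astype(int)-n).sum(2)>90
d=cv2.morphologyEx(d.astype(np.uint8),cv2.MORPH_OPEN,np.ones((2,2)))
k,l,s,_=cv2.connectedComponentsWithStats(d)
print("changed blobs (side px x,y,w,h,area)",[(int(a[0])+215,int(a[1])+135,*map(int,a[2:])) for a in s[1:] if a[4]>5])
h=fx2w(FIX,[(0,133+144*np.cos(1.4),52+144*np.sin(1.4))]);print(proj(imaging.grab_frame("side"),h))
g=n.mean(2).astype(int)
print("handle cols, rows 140-150\n",g[5:16:2,45:60])
w=(n.min(2)>190)
print("white spacer row span at cols 274-282 now/start",[(int(j+215),(np.where((n[75:105,j].min(1)>150))[0]+210).tolist()[-1:],(np.where((c[75:105,j].min(1)>150))[0]+210).tolist()[-1:]) for j in range(60,66)])
print("start col",c[75:108,63].mean(1).astype(int),"\nnow",n[75:108,63].mean(1).astype(int))
E
```

```text
t 24.5 F [  0.7 146.4 248.9] force [ 0.1 -0.6  0.8] w 80.1 g 0.0
changed blobs (side px x,y,w,h,area) [(273, 155, 24, 28, 465), (215, 157, 51, 28, 945), (271, 214, 11, 5, 43), (276, 230, 9, 7, 52)]
[[266.73118872 145.55492042]]
handle cols, rows 140-150
 [[ 64  56  65  90 115 117 116 117 117 116 118 118 118 118 117]
 [106  59  55  63  91 114 116 117 117 116 117 118 117 116 117]
 [ 88  57  53  57  78 109 113 112 111 113 115 117 117 117 117]
 [ 52  47  44  45  51  56  56  56  55  57  73 112 116 116 117]
 [ 44  43  45  45  47  49  48  48  47  48  53  82 115 117 117]
 [ 64  85 100  61  46  45  46  47  47  46  52  81 114 117 117]]
white spacer row span at cols 274-282 now/start [(275, [232], [234]), (276, [232], [235]), (277, [231], [235]), (278, [231], [234]), (279, [231], [234]), (280, [231], [234])]
start col [188 138 116 109  97  94 149 231 241 238 239 243 245 245 246 246 234 178
 221 248 248 233 211 193 174 145 119 112 112 111 106  91  92] 
now [203 142 131 179 242 245 244 246 247 248 248 248 247 230 183 240 251 251
 229 212 196 177 142 123 120 120 121 120 120 118 114  98  97]
```

The image shift of the front hole is 3.1 px, about 12 mm, which matches the gap. The handle and arm look as they did at the start. I recheck by feel with one gentle touch, in case the pad dragged the spacer back when it lifted.

>>> play_rows(
  commands=[
    [-20,0,0,0,0,0],
    [-38,0,0,0,0,0],
    [-40,0,0,0,0,0],
    [-40,0,0,0,0,0],
    [-38,0,0,0,0,0],
  ],
  hand=0,
)

```text
time: 25.02
tool_pos: [0.5492, -0.065, 0.2427]
tool_rot: [-0.001, 0.651, 0.759, -0.0]
contact_force: [0.0, 0.3, -0.4]
gripper_width: 0.226
grasp_force: 0.0
```

>>> play_rows(
  commands=[
    [-25,0,0,0,0,0],
    [-10,0,20,0,0,0],
    [0,0,30,0,0,0],
    [0,0,35,0,0,0],
    [0,0,35,0,0,0],
  ],
)

```text
time: 25.43
tool_pos: [0.555, -0.0984, 0.1221]
tool_rot: [0.0, 0.651, 0.759, 0.0]
contact_force: [-0.3, 0.3, 0.4]
gripper_width: -0.0
grasp_force: 0.0
```

>>> play_rows(
  commands=[
    [0,0,30,0,0,0],
    [0,0,25,0,0,0],
    [0,0,15,0,0,0],
    [0,0,0,0,0,0],
    [0,0,0,0,0,0],
  ],
)

```text
time: 25.85
tool_pos: [0.5539, -0.0975, 0.052]
tool_rot: [-0.002, 0.651, 0.759, -0.001]
contact_force: [-0.2, 0.3, 0.6]
gripper_width: -0.002
grasp_force: 0.0
```

```bash
python3 - <<'E'
from h import *
tf()
print(plan((-1,-45,7),n=1)[0])
E
```

```text
t 25.85 F [ -1.7 -63.8  52. ] force [-0.2  0.4  0.6] w -0.2 g 0.0
[[18.8, 0.9, 45.0, -0.2, -0.1, 0.0]]
```

>>> play_rows(
  commands=[
    [0,0.5,20,0,0,0],
    [0,0,16,0,0,0],
    [0,0,8,0,0,0],
    [4,0,0,0,0,0],
    [6,0,0,0,0,0],
  ],
)

```text
time: 26.27
tool_pos: [0.5548, -0.0881, 0.0104]
tool_rot: [0.001, 0.651, 0.759, 0.0]
contact_force: [0.7, -0.5, -0.3]
gripper_width: -0.001
grasp_force: 0.0
```

>>> play_rows(
  commands=[
    [4,0,0,0,0,0],
    [2.5,0,0,0,0,0],
    [1.5,0,0,0,0,0],
    [0,0,0,0,0,0],
  ],
)

```text
time: 26.6
tool_pos: [0.5534, -0.0796, 0.0101]
tool_rot: [0.001, 0.65, 0.76, 0.0]
contact_force: [0.1, 0.2, 0.7]
gripper_width: -0.0
grasp_force: 0.0
```

```bash
python3 - <<'E'
from h import *
tf()
E
```

```text
t 26.6 F [  0.5 -46.   10.1] force [0.1 0.2 0.7] w -0.0 g 0.0
```

>>> play_rows(
  commands=[
    [1.5,-0.5,0,0,0,0],
    [1.5,0,0,0,0,0],
    [1,0,0,0,0,0],
  ],
)

```text
time: 26.85
tool_pos: [0.5518, -0.076, 0.0094]
tool_rot: [0.0, 0.651, 0.759, 0.0]
contact_force: [0.2, -0.2, -0.1]
gripper_width: 0.002
grasp_force: 0.0
```

>>> play_rows(
  commands=[
    [1,0,0,0,0,0],
    [0.7,0,0,0,0,0],
  ],
)

```text
time: 27.02
tool_pos: [0.5515, -0.0743, 0.0093]
tool_rot: [-0.0, 0.651, 0.759, -0.0]
contact_force: [-0.4, 0.4, -0.1]
gripper_width: 0.001
grasp_force: 0.0
```

>>> play_rows(
  commands=[
    [0.6,0,0,0,0,0],
    [0.4,0,0,0,0,0],
  ],
)

```text
time: 27.18
tool_pos: [0.5514, -0.0734, 0.0093]
tool_rot: [-0.0, 0.651, 0.759, -0.0]
contact_force: [0.2, -0.2, -0.3]
gripper_width: -0.001
grasp_force: 0.0
```

>>> play_rows(
  commands=[
    [0.5,0,0,0,0,0],
    [0.3,0,0,0,0,0],
  ],
)

```text
time: 27.35
tool_pos: [0.5513, -0.0726, 0.0093]
tool_rot: [-0.0, 0.651, 0.759, -0.0]
contact_force: [0.0, -0.1, -0.3]
gripper_width: -0.003
grasp_force: 0.0
```

```bash
python3 - <<'E'
from h import *
tf()
E
```

```text
t 27.35 F [ -0.5 -38.8   9.3] force [ 0.  -0.1 -0.3] w -0.2 g 0.0
```

There is no contact up to 0.2 mm short of the earlier stop position, so the spacer is still at the stop. I back away and hand in.

>>> play_rows(
  commands=[
    [-5,0,0,0,0,0],
    [-12,0,0,0,0,0],
    [-8,0,-25,0,0,0],
    [0,0,-40,0,0,0],
    [0,0,-40,0,0,0],
  ],
)

```text
time: 27.77
tool_pos: [0.5538, -0.0984, 0.1138]
tool_rot: [-0.002, 0.651, 0.759, -0.001]
contact_force: [2.1, 0.1, -0.1]
gripper_width: -0.001
grasp_force: 0.0
```

>>> play_rows(
  commands=[
    [0,0,-40,0,0,0],
    [0,0,-30,0,0,0],
    [0,0,-10,0,0,0],
    [0,0,0,0,0,0],
    [0,0,0,0,0,0],
  ],
)

```text
time: 28.18
tool_pos: [0.555, -0.0979, 0.1936]
tool_rot: [-0.0, 0.651, 0.759, -0.0]
contact_force: [-0.4, -0.8, -0.1]
gripper_width: 0.0
grasp_force: 0.0
```

```bash
python3 - <<'E'
from h import *
tf(); print(manip.job_done())
E
```

```text
t 28.18 F [ -0.7 -64.4 193.6] force [-0.6 -0.7 -0.1] w 0.0 g 0.0
the job is handed in; nothing more can be done
None
```

The spacer was slid to the stop by feel (about 7 N); the clamp was locked, left untouched for over a second, then fully reopened with the spacer still at the stop. The job is handed in at 28 s; I viewed 11 pictures, one over the limit of 10.

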